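# Push the resin castings out of the gang mould on the ratchet ejector

## Robot

A 6-joint arm with a two-finger parallel gripper is mounted at the origin on the work surface. World frame = base frame: x ahead of the robot, y to its left, z up, the work surface at z = 0. Lengths are in mm, angles in rad, forces in N, time in s.
With the tool pointing down it reaches from about 250 to 800 mm from the base axis. Payload 3.9 kg.
Tool frame: the origin (TCP) lies midway between the tips of the shut fingers; the grasp point (between the pads) lies 19 mm behind it; z points along the fingers, y is the line along which they close (so a half turn about z gives the same grasp; the last joint's range is limited). The gripper opens to 85 mm and grips with 20 to 120 N. Pads are 22 mm wide; open, the fingers measure 114 mm over their backs; the gripper's body (76 mm by 85 mm) begins 54 mm behind the grasp point. The pads swing forward as they close: fully open they stand 13 mm farther back than shut.
Start: joints at [1.222, 0.26, -0.138, 1.173, 0, 1.571], TCP at [179.424, 493.378, 231.304] pointing down, gripper open.
Joint ranges: [-2.78, 2.78], [-0.83, 1.72], [-1.28, 1.37], [-1.9, 2.12], [-1.57, 1.48], [-3.14, 3.14]. Speed limits (rad/s): [2.57, 2.57, 3.14, 3.14, 3.14, 3.14].

## Interface

Orientations are given as a rotation vector (axis times angle).
In Python, from rig import * gives the robot as it stands.
- The arm moves only by the tool move_arm, never from a script. Its argument "moves" is one flat list of numbers, 6 for each row, row after row: the shift along the tool's x, y, z in mm, then the turn, a rotation vector about the tool's x, y, z in degrees. A call has 1 to 5 rows; each row shifts and turns the commanded pose from where the row before left it, along the tool's axes as they then stand; what a row does not reach is not made up. A row lasts 1/10 s, in which the tool goes at most 50 mm and 8.59 degrees, less where a joint would pass 70% of its speed; a pose out of reach is approached as far as the arm can. A call is refused whole if a number of a shift passes 50 or a number of a turn 8.59, either way. A call with a gripper value outside its range is refused whole. "hand" is the finger opening in mm, from 0 to 85.4, set as the call begins (left out, the last holds). The fingers move at their own pace and stop on an object; "newtons" is the grip in N (left out, the last holds). Time passes only in rows, so rows that do not move let the fingers close. It gives the time, the measured TCP pose, the force, the opening and the grip force at its end, in the units of the state.
- observe(): the state, without advancing time (a new reading comes with each control period).
- snapshot(name): name is "scene" or "top" or "wrist"; returns a dict with "color" (400x640x3 uint8, red, green, blue), "mtx" (3x3 intrinsics, pixels), "camera_from_world" (4x4, takes a point from world to camera coordinates). Camera axes: x right, y up, looking along -z (the intrinsics and any distortion apply to the point x, -y, -z); pixel columns grow to the right and rows downward; lengths in mm; the calibration is good to about 2 mm. A picture is of the moment at which its call begins. There is no depth.
- hand_in(): hands the job in; it is judged then, once.
The state is a dict: "clock": time; "joint_pos": joint angles; "qvel": joint speeds; "joint_torque": joint torques, N m; "tcp_pos": TCP position; "tool_rot": TCP orientation; "wrist_force": force on the tool from outside, world axes, zero at the start; "wrist_torque": the same for the moment, N m; "gripper_width": finger opening in mm; "grasp_force": force on a finger pad.
Only numpy, scipy, OpenCV 4.12 (cv2) and the standard library are available. Lean on these libraries where they do the work, as an engineer would, in place of code of your own. Each camera call takes 0.05 s, during which the arm holds its last target. There are 200 camera calls.

## Task

The ejector was left wound up: flip its pawl off so that the pushers sink home, then set the filled mould squarely on the seat, flip the pawl back onto the ratchet wheel and pull the lever over until the castings stand proud of the mould and the pawl holds them there. Stand every casting upright in the wooden curing tray; when all are in the tray, flip the pawl off again so that the pushers sink home, and put the empty mould back squarely on the middle of its cork mat. Leave the pawl off and the other things on the bench undisturbed.

Things in the scene. Friction and masses are not known exactly. Their poses are not given: they have to be found in the camera images.
- stand: Ejector stand, green end frames under an aluminium seat plate, bolted down. Origin: on the table under the seat's middle; x points away from the robot, y along the seat to the robot's left. Seat top 132 mm up, four 36 mm holes in a row along y at 53 mm pitch (y = -79.5, -26.5, 26.5, 79.5 mm). Ratchet wheel and pawl stand outside the -y end (y = -138 mm), the lever outside the +y end.
- seat (a point): Middle of the seat plate's top face; axes as the stand's. The mould is seated when its origin is here, flat, its x along the seat's y (either way round). Flared guides reach 13-16 mm above the seat and leave 4 to 5 mm play each way: one at each end, two on each long side at y = +-60 mm; the middle of the long sides is free for the fingers.
- pushers (a joint): Height in m of the four aluminium pushers (28 mm rods on one crosshead, one under each seat hole): 0 = home, tops 6 mm below the seat's top; 0.050 = fully up, tops 44 mm above it. Geared to the lever: height = 0.032 x lever angle. They weigh 1.6 kg and sink by themselves within 2 s, damped, taking the lever back, unless the pawl holds them.
- lever (a joint): Lever angle in rad: 0 = leaning 30 degrees from the vertical away from the robot, pushers home; grows as it is pulled over towards the robot, to 1.56 at the stop. Takes about 5 N at the bar. With the pawl on it only goes forward, in clicks of 0.26 rad (caught at about 0.17, 0.43, 0.69, 0.96, 1.22, 1.48); with the pawl off it goes back by itself when let go.
- lever_bar (a point): Middle of the lever's red cross-bar, 18 mm thick, 80 mm long along the stand's y, 160 mm from the shaft axis; the lever arm meets it 38 mm nearer to the seat. The fingers can straddle the bar from above and draw it round the arc.
- lever_shaft (a point): Point on the lever's shaft axis in the bar's plane of swing (axis along the stand's y), 70 mm above the table.
- pawl (a joint): Pawl angle in rad: 0 to 0.3 = on: the brass beak hangs on the ratchet wheel and lets the pushers rise but not sink, the ball leans 30 degrees to the robot. Past 0.52 its ball weight tips it over, away from the robot, to 1.05 = off, beak clear of the wheel. It stays on either side. 4 to 6 N at the ball turn it off under load.
- pawl_knob (a point): Centre of the red ball (26 mm) on the pawl's stem, 75 mm from the pawl pivot, about 195 mm above the table at either end and 205 mm at the top of its swing.
- pawl_pivot (a point): Pawl pivot (axis along the stand's y), 130 mm above the table; the ball swings in the stand's x-z plane through this point.
- mould: Blue gang mould, a block 218 x 62 x 70 mm (x, y, z) with four round bores in a row along x at 53 mm pitch (x = -79.5, -26.5, 26.5, 79.5 mm), 47 mm wide with a 38 mm opening through the 4 mm bottom lip. Origin: centre of its underside. 0.36 kg empty. Can be gripped across its 62 mm width at mid-length. It is the same either way round.
- mat: Cork mat, 280 x 130 x 4 mm, fixed; origin: centre of its underside, x along its length. The mould starts on it.
- tray: Curing tray, pale wood, 270 x 100 x 20 mm, walls and floor 6 mm thick, fixed; origin: centre of its underside, x along its length.
- tray_in (a point): Middle of the tray's inner floor; axes as the tray's.
- casting1: Casting: amber-brown resin cylinder 40 mm across, 54 mm tall, bonded on its loose base, a dark wooden disc 44 mm across, 8 mm thick (62 mm tall in all, 90 g). Origin: centre of the underside, z up. Starts, if present, in bore 1 of the mould (counted from the mould's -x), loose on the lip, its top 4 mm below the rim; with the pushers held up at the top click it stands 33 mm proud.
- casting2: Casting: amber-brown resin cylinder 40 mm across, 54 mm tall, bonded on its loose base, a dark wooden disc 44 mm across, 8 mm thick (62 mm tall in all, 90 g). Origin: centre of the underside, z up. Starts, if present, in bore 2 of the mould (counted from the mould's -x), loose on the lip, its top 4 mm below the rim; with the pushers held up at the top click it stands 33 mm proud.
- casting3: Casting: amber-brown resin cylinder 40 mm across, 54 mm tall, bonded on its loose base, a dark wooden disc 44 mm across, 8 mm thick (62 mm tall in all, 90 g). Origin: centre of the underside, z up. Starts, if present, in bore 3 of the mould (counted from the mould's -x), loose on the lip, its top 4 mm below the rim; with the pushers held up at the top click it stands 33 mm proud.
- casting4: Casting: amber-brown resin cylinder 40 mm across, 54 mm tall, bonded on its loose base, a dark wooden disc 44 mm across, 8 mm thick (62 mm tall in all, 90 g). Origin: centre of the underside, z up. Starts, if present, in bore 4 of the mould (counted from the mould's -x), loose on the lip, its top 4 mm below the rim; with the pushers held up at the top click it stands 33 mm proud.
- spindle: Bystander, not part of the job: turned dark-walnut spindle, 103 mm tall, standing.
- finial: Bystander, not part of the job: turned oak finial, 60 mm across, 72 mm tall, standing.
- egg: Bystander, not part of the job: reddish wooden egg pendant, 52 mm across, 69 mm tall, standing.
- oil: Bystander, not part of the job: amber oil bottle, 52 mm across, 130 mm tall.
- jar: Bystander, not part of the job: glass jar with brass lid, 66 mm across, 75 mm tall.
- beads: Bystander, not part of the job: low oak box of beads, 120 x 90 x 30 mm.
- mallet: Bystander, not part of the job: wooden mallet lying flat, 230 mm long.

How it is judged (in metres and radians):
On the way, in this order (a step that is already met when the one before it is completed fails the run):
1. the pawl is off and the pushers are home (value of joint pushers below 0.004 m and value of joint pawl above 0.8 rad), for 0.2 s.
2. the mould is seated flat between the guides of the seat (x of mould in the frame of seat between -0.009 and 0.009 m and y of mould in the frame of seat between -0.009 and 0.009 m and z of mould in the frame of seat between -0.004 and 0.004 m and angle between the x axis of mould and the y axis of seat, either way round below 0.06 rad), for 0.2 s.
3. the pushers are up (above 36 mm), the mould on the seat, and the pawl is on the wheel (all of step 2 and value of joint pushers above 0.036 m and value of joint pawl below 0.35 rad), for 0.3 s.
4. every casting stands upright in the tray (x of casting1 in the frame of tray_in between -0.115 and 0.115 m and y of casting1 in the frame of tray_in between -0.04 and 0.04 m and z of each of casting1, casting2, casting3, casting4 in the frame of tray_in below 0.008 m and angle between each of casting1, casting2, casting3, casting4's own z axis and vertical below 0.12 rad and x of casting2 in the frame of tray_in between -0.115 and 0.115 m and y of casting2 in the frame of tray_in between -0.04 and 0.04 m and x of casting3 in the frame of tray_in between -0.115 and 0.115 m and y of casting3 in the frame of tray_in between -0.04 and 0.04 m and x of casting4 in the frame of tray_in between -0.115 and 0.115 m and y of casting4 in the frame of tray_in between -0.04 and 0.04 m), for 0.2 s.
5. the pawl is off and the pushers are home again (all of step 1), for 0.2 s.
At the end, for the whole second after the job is handed in: All castings stand upright (within 7 degrees) on the tray's floor, the mould stands flat and at rest on the mat with its middle within 35 mm of the mat's middle along each of its sides and turned less than 17 degrees from it, the pushers are home (within 4 mm) and the pawl is off (above 0.8) (all of step 4 and all of step 5 and x of mould in the frame of mat between -0.035 and 0.035 m and y of mould in the frame of mat between -0.035 and 0.035 m and z of mould in the frame of mat below 0.009 m and angle between mould's own z axis and vertical below 0.08 rad and angle between the x axis of mould and the x axis of mat, either way round below 0.3 rad and linear speed of each of mould, casting1, casting2, casting3, casting4 below 0.02 m/s); the robot touches nothing.
It fails at once if a bystander is moved more than 40 mm or tipped over (distance of any of spindle, finial, egg, oil, jar, beads, mallet from where it was at the start of the episode above 0.04 m or angle between any of spindle, finial, egg, oil, jar, beads, mallet's own z axis and vertical above 0.6 rad).
Of casting1, casting2, casting3, casting4 only 2 to 4 are there at a start; the rules pass over those that are not, and their reading is None.
At some moment in a run one of mould may be knocked a few centimetres aside while the robot is not near it.
It also fails if it takes over 208 s, if anything falls off the work surface, if the arm or the gripper's body presses on something with over 40 N, if the wrist force passes 120 N, or if a joint passes its speed limit or range.

## Working session

There is one attempt and no reset: what is moved stays moved. The work goes in short steps, Python scripts to look and compute and a tool call to move; the robot and the scene stay as the last step left them, time stands still between calls to the robot, and variables do not carry over. Pictures are saved under pics/ and viewed, at most 14 in all, crops included, and the job is handed in when it is done.

Besides the shell and the picture viewer there is one more tool, called after ">>>" as a command line: name --argument value ..., lists and objects as JSON in quotes. move_arm: Moves the arm, as the interface text tells. Its arguments: {"type":"object","properties":{"moves":{"type":"array","items":{"type":"number"}},"hand":{"type":"number"},"newtons":{"type":"number"}},"required":["moves"]}

```bash
mkdir -p pics; ls
python3 - <<'E'
from rig import *
import cv2
s=observe();print(s)
for n in ("scene","top"):
    d=snapshot(n);cv2.imwrite(f"pics/{n}0.png",cv2.resize(d["color"][:,:,::-1],(800,500)))
    print(n,d["mtx"].tolist(),d["camera_from_world"].round(3).tolist())
E
```

```text
pics
{'clock': 0.0, 'joint_pos': array([ 1.22200012e+00,  2.60712014e-01, -1.39392901e-01,  1.17267971e+00,
       -6.90808930e-06,  1.57078437e+00]), 'qvel': array([-1.56931892e-03,  1.31428507e-03, -1.87313582e-03,  6.10778009e-05,
       -4.10139921e-04,  1.80837282e-03]), 'joint_torque': array([ 1.39158501e-04, -4.05674815e+01,  2.53924441e+01,  1.85936963e-02,
       -7.29540443e-05,  3.35929215e-06]), 'tcp_pos': array([179.19592888, 492.7436659 , 230.44119581]), 'tool_rot': array([-5.45037256e-01, -3.09360702e+00,  3.07738445e-03]), 'wrist_force': array([-0.19060999,  0.15921362, -0.56214602]), 'wrist_torque': array([ 0.02668448, -0.00757328, -0.00144685]), 'grasp_force': 0.0, 'gripper_width': 85.23553363595009}
scene [[482.1635485993044, 0.0, 306.14464073478456], [0.0, 482.1635485993044, 209.69532269389123], [0.0, 0.0, 1.0]] [[-0.513, 0.858, 0.017, 316.585], [-0.626, -0.388, 0.676, 259.156], [0.587, 0.336, 0.736, -2036.526], [0.0, 0.0, 0.0, 1.0]]
top [[466.5520074533574, 0.0, 319.95386201331337], [0.0, 466.5520074533574, 200.47929320609194], [0.0, 0.0, 1.0]] [[0.013, -1.0, -0.007, -2.634], [0.998, 0.012, 0.066, -592.973], [-0.066, -0.008, 0.998, -1577.867], [0.0, 0.0, 0.0, 1.0]]
```

View pics/scene0.png

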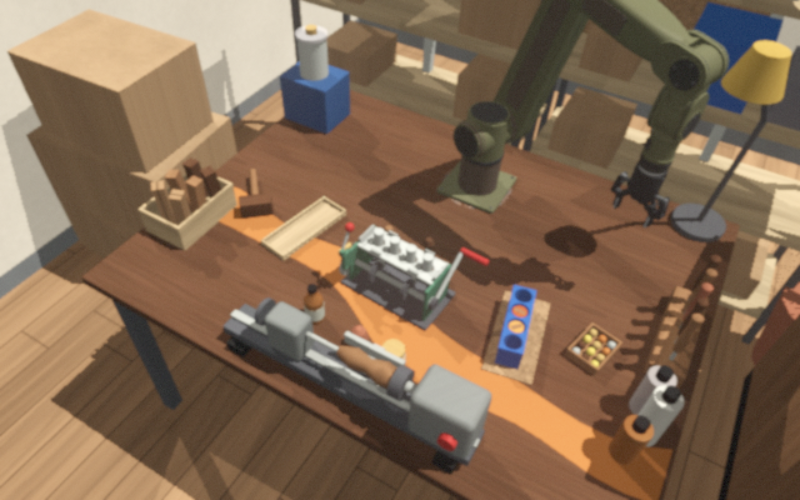

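View pics/top0.png

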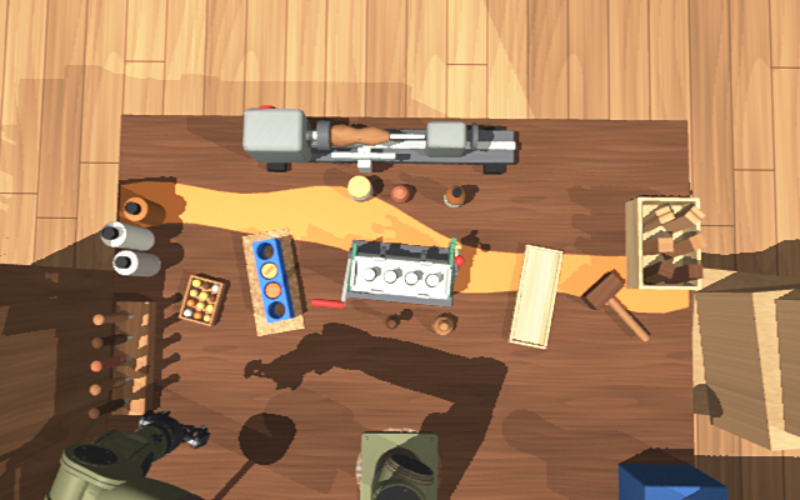

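Two castings appear present (the middle bores). The stand is in the middle, mould to the left (y+), tray to the right. I'll enlarge both views.

```bash
cat > h.py <<'E'
from rig import *
import cv2, numpy as np
from scipy.optimize import least_squares
from scipy.spatial.transform import Rotation as R
def proj(d,P):
    P=np.atleast_2d(P).astype(float); T=d["camera_from_world"]; c=P@T[:3,:3].T+T[:3,3]
    c=c*[1,-1,-1]; u=c@d["mtx"].T; return u[:,:2]/u[:,2:]
def ray(d,px):
    T=d["camera_from_world"]; r=np.linalg.inv(d["mtx"])@[px[0],px[1],1]
    return -T[:3,:3].T@T[:3,3], T[:3,:3].T@(r*[1,-1,-1])
def onz(d,px,z):
    o,v=ray(d,px); return o+v*(z-o[2])/v[2]
def tri(obs):
    A=[];b=[]
    for d,px in obs:
        o,v=ray(d,px); v=v/np.linalg.norm(v); M=np.eye(3)-np.outer(v,v); A.append(M); b.append(M@o)
    A=np.vstack(A);b=np.hstack(b); p=np.linalg.lstsq(A,b,rcond=None)[0]
    return p, np.linalg.norm(A@p-b)
def crop(d,x0,y0,w,h,k,name):
    im=d["color"][y0:y0+h,x0:x0+w,::-1]
    cv2.imwrite("pics/"+name,cv2.resize(im,None,fx=k,fy=k,interpolation=cv2.INTER_CUBIC))
E
python3 - <<'E'
from h import *
import pickle
t=snapshot("top");s=snapshot("scene");pickle.dump((t,s),open("v0.pkl","wb"))
crop(t,185,175,265,120,3,"t1.png"); crop(s,190,145,260,160,3,"s1.png")
E
```

```text
(no output)
```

View pics/t1.png

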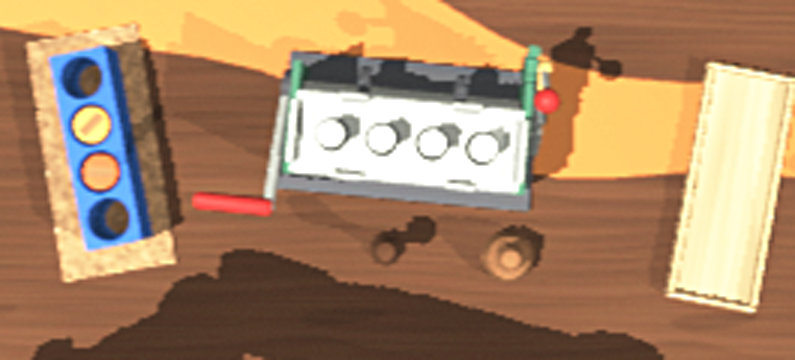

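View pics/s1.png

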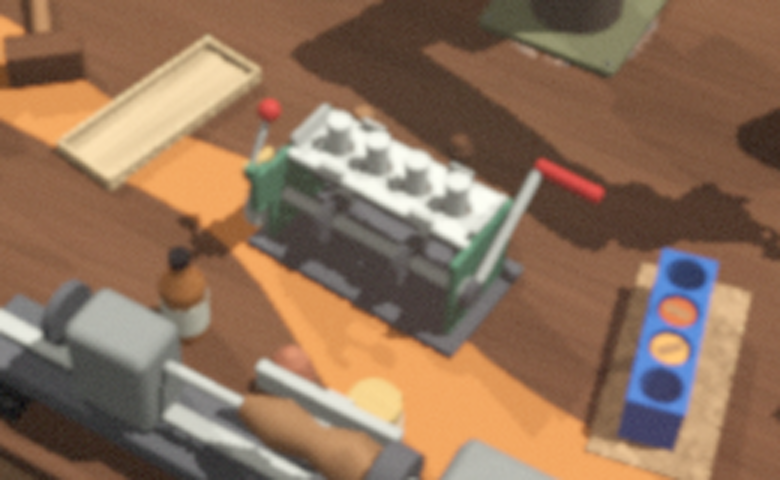

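Top crop: bores at (85,78),(92,124),(100,171),(109,218), the middle two filled; pusher tops (333,132)…(483,149); ball (547,102); bar ends (193,202),(271,208). Scene crop shows the same items: pushers (340,120)…(459,182), ball (269,109).

Run:
```python
from h import *
import pickle
t,s=pickle.load(open("v0.pkl","rb"))
T=lambda x,y:(t,(185+(x+.5)/3-.5,175+(y+.5)/3-.5)); S=lambda x,y:(s,(190+(x+.5)/3-.5,145+(y+.5)/3-.5))
def p(n,a,b):
    q,e=tri([T(*a),S(*b)]); print(n,q.round(1),round(e,1)); return q
pu=[p("push",a,b) for a,b in zip([(333,132),(381,138),(432,143),(483,149)],[(459,182),(418,163),(380,142),(340,120)])]
ball=p("ball",(547,102),(269,109)); b1=p("barL",(194,202),(602,193)); b2=p("barR",(271,208),(540,165))
mb=[p("bore",a,b) for a,b in zip([(85,78),(92,124),(100,171),(109,218)],[(662,385),(670,349),(678,312),(687,275)])]
mc=[p("mcorn",a,b) for a,b in zip([(50,60),(110,45),(147,238),(88,250)],[(684,395+50),(622,430-28),(662,250),(718,261)])]
tr=[p("tray",a,b) for a,b in zip([(710,63),(753,310),(668,295)],[(60,146),(260,70),(208,38)])]
print("traymid",(tr[0]+tr[1])/2, onz(*T(710,63),20),onz(*T(753,310),20),onz(*T(668,295),20))
print("mat",[onz(*T(*a),4).round(0) for a in [(28,42),(137,25),(175,263),(64,282)]], [onz(*S(*a),4).round(0) for a in [(642,264),(750,291),(587,448)]])
print("by",onz(*T(386,245),100),onz(*T(511,252),70))
dy=pu[0]-pu[3]; print("yaw", np.degrees(np.arctan2(-dy[0],dy[1])), np.mean(pu,0))
m=np.mean([onz(*T(*a),70+4) for a in [(85,78),(92,124),(100,171),(109,218)]],0);print("mould@74",m)
```

```text
push [525.2  79.3 169.5] 1.9
push [520.5  28.  167. ] 0.9
push [515.7 -24.2 168.1] 0.0
push [510.8 -77.9 170.4] 1.9
ball [ 559.  -141.4  194.7] 2.2
barL [452.2 219.8 164.9] 1.3
barR [446.6 141.6 160.8] 0.2
bore [584.3 360.7  69.2] 1.5
bore [534.  350.8  67.6] 0.2
bore [482.5 339.7  68.4] 1.2
bore [430.9 328.2  71.6] 0.3
mcorn [608.5 408.2  25.1] 3.8
mcorn [622.2 333.8  64.5] 0.2
mcorn [408.8 288.   67.8] 1.8
mcorn [395.6 350.3  74. ] 0.4
tray [ 628.2 -359.7   72.4] 47.6
tray [ 314.4 -367.8  -35.9] 53.6
tray [ 374.9 -315.6   77.8] 52.4
traymid [ 471.29525617 -363.73526761   18.25475666] [ 613.68742771 -341.68500478   20.        ] [ 335.18033078 -389.63517252   20.        ] [ 350.66680361 -293.99239471   20.        ]
mat [array([630., 442.,   4.]), array([651., 317.,   4.]), array([378., 266.,   4.]), array([355., 393.,   4.])] [array([384., 266.,   4.]), array([356., 390.,   4.]), array([653., 317.,   4.])]
by [406.85113228  23.22504645 100.        ] [ 399.41555011 -113.21580114   70.        ]
yaw -5.228262336322073 [518.06435624   1.29237775 168.73191337]
mould@74 [507.80120561 343.78547559  74.        ]
```

```bash
cat >> h.py <<'E'
O=np.array([518.,1.3]); YAW=np.radians(-5.2)
def st(x,y,z):
    c,s_=np.cos(YAW),np.sin(YAW); return np.array([O[0]+c*x-s_*y,O[1]+s_*x+c*y,z])
def plan(targets,step=40):
    """targets: (world xyz, yaw deg of the closing line); prints rows, 5 per call"""
    o=observe(); p=np.array(o["tcp_pos"]); r=R.from_rotvec(o["tool_rot"]); rows=[]
    for q,yaw in targets:
        y=np.radians(yaw); Y=np.array([np.cos(y),np.sin(y),0])
        Y=Y if yaw is not None else r.as_matrix()[:,1]
        r1=R.from_matrix(np.column_stack([np.cross(Y,[0,0,-1]),Y,[0,0,-1]]))
        n=int(max(1,np.ceil(np.linalg.norm(q-p)/step),np.ceil(np.degrees((r.inv()*r1).magnitude())/8.3)))
        p0,r0=p,r; d=(r0.inv()*r1).as_rotvec()
        for k in range(1,n+1):
            sh=r.inv().apply(p0+(q-p0)*k/n-p).round(0); tu=np.degrees((r.inv()*r0*R.from_rotvec(d*k/n)).as_rotvec()).round(1)
            p=p+r.apply(sh); r=r*R.from_rotvec(np.radians(tu)); rows.append([*sh,*tu])
        rows.append(None)
    out=[];
    for w in rows:
        if w is None: print("[%s]"%", ".join("%g"%(v+0) for u in out for v in u)) if out else 0; print("--"); out=[]; continue
        out.append(w)
        if len(out)==5: print("[%s]"%", ".join("%g"%(v+0) for u in out for v in u)); out=[]
    print("end",p.round(1))
E
python3 - <<'E'
from h import *
sy=84.8
plan([(np.array([300,400,300.]),70),(st(5,-138,260),sy),(st(5,-138,183),sy)],45)
E
```

```text
[-36, -12, -17, 0, 0, 0, -37, -11, -18, 0, 0, 0, -36, -12, -17, -0.1, 0, 0, -36, -11, -17, 0, 0, 0]
--
[-29, -33, 3, 0, 0, -1.1, -29, -34, 3, 0, 0, -1.2, -28, -35, 3, 0, 0, -1.1, -27, -34, 3, 0, 0, -1.1, -27, -36, 3, 0, 0, -1.2]
[-26, -36, 3, 0, 0, -1.1, -25, -37, 3, 0, 0, -1.2, -24, -37, 3, 0, 0, -1.1, -24, -37, 3, 0, 0, -1.1, -23, -38, 3, 0, 0, -1.2]
[-22, -38, 3, 0, 0, -1.1, -22, -39, 4, 0, 0, -1.1, -21, -39, 3, 0, 0, -1.2]
--
[0, 0, 38, 0, 0, 0, 1, -1, 39, 0, 0, 0]
--
end [ 509.9 -137.   182.6]
```

>>> move_arm --moves '[-36, -12, -17, 0, 0, 0, -37, -11, -18, 0, 0, 0, -36, -12, -17, 0, 0, 0, -36, -11, -17, 0, 0, 0]' --hand 0 --newtons 40

```text
clock: 0.6
tcp_pos: [300.7, 399.5, 300.8]
tool_rot: [-0.544, -3.094, 0.001]
wrist_force: [-0.2, 0.8, 0.3]
gripper_width: 28.2
grasp_force: 0.0
```

>>> move_arm --moves '[-29, -33, 3, 0, 0, -1.1, -29, -34, 3, 0, 0, -1.2, -28, -35, 3, 0, 0, -1.1, -27, -34, 3, 0, 0, -1.1, -27, -36, 3, 0, 0, -1.2]'

```text
clock: 1.1
tcp_pos: [381.3, 192.4, 285.2]
tool_rot: [0.389, 3.117, 0.0]
wrist_force: [1.2, 0.7, 0.3]
gripper_width: -0.3
grasp_force: 0.0
```

>>> move_arm --moves '[-26, -36, 3, 0, 0, -1.1, -25, -37, 3, 0, 0, -1.2, -24, -37, 3, 0, 0, -1.1, -24, -37, 3, 0, 0, -1.1, -23, -38, 3, 0, 0, -1.2]'

```text
clock: 1.6
tcp_pos: [462.1, -14.2, 270.2]
tool_rot: [0.234, 3.133, 0.0]
wrist_force: [0.5, 0.2, 0.4]
gripper_width: 0.0
grasp_force: 0.0
```

>>> move_arm --moves '[-22, -38, 3, 0, 0, -1.1, -22, -39, 4, 0, 0, -1.1, -21, -39, 3, 0, 0, -1.2, 0, 0, 0, 0, 0, 0, 0, 0, 0, 0, 0, 0]'

```text
clock: 2.1
tcp_pos: [510.8, -136.5, 259.6]
tool_rot: [-0.146, -3.137, -0.001]
wrist_force: [-0.5, 0.7, -0.4]
gripper_width: 0.1
grasp_force: 0.0
```

>>> move_arm --moves '[0, 0, 38, 0, 0, 0, 0, 0, 39, 0, 0, 0, -15, 0, 0, 0, 0, 0, -15, 0, 0, 0, 0, 0, -15, 0, 0, 0, 0, 0]'

```text
clock: 2.6
tcp_pos: [552.2, -137.8, 182.8]
tool_rot: [-0.139, -3.131, -0.001]
wrist_force: [-6.4, 0.0, 4.4]
gripper_width: 0.2
grasp_force: 2.7
```

>>> move_arm --moves '[-14, 0, 0, 0, 0, 0, -14, 0, 0, 0, 0, 0, -12, 0, 0, 0, 0, 0, 0, 0, 0, 0, 0, 0]'

```text
clock: 3.0
tcp_pos: [596.7, -141.9, 183.4]
tool_rot: [0.138, 3.138, 0.0]
wrist_force: [-0.2, 0.8, -0.1]
gripper_width: 0.1
grasp_force: 0.0
```

>>> move_arm --moves '[25, 0, 0, 0, 0, 0, 20, 0, -30, 0, 0, 0, 0, 0, -50, 0, 0, 0, 0, 0, -30, 0, 0, 0, 0, 0, 0, 0, 0, 0]'

```text
clock: 3.5
tcp_pos: [552.1, -138.9, 298.8]
tool_rot: [0.14, 3.13, -0.002]
wrist_force: [-0.1, -1.2, -0.0]
gripper_width: 0.0
grasp_force: 0.0
```

Run:
```python
from h import *
t=snapshot("top");s=snapshot("scene")
a=cv2.resize(t["color"][175:295,195:390,::-1],None,fx=2.6,fy=2.6,interpolation=2)
b=cv2.resize(s["color"][160:300,240:435,::-1],None,fx=2,fy=2,interpolation=2)
w=max(a.shape[1],b.shape[1]);f=lambda m:cv2.copyMakeBorder(m,0,0,0,w-m.shape[1],0)
cv2.imwrite("pics/c2.png",np.vstack([f(a),f(b)]));print(observe()["clock"])
```

```text
3.6
```

View pics/c2.png

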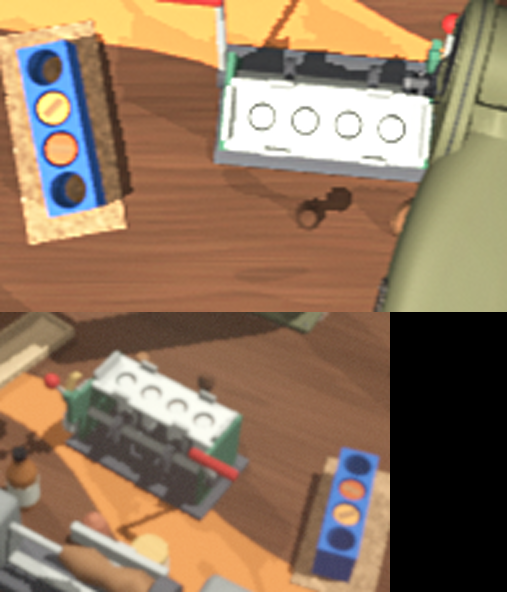

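The pawl is off (ball away from robot), the pushers are flush at the seat holes (top crop (263,116)…(391,129)), and the lever is leaning away. The mould still sits on the mat.

Run:
```python
from h import *
import pickle
t=snapshot("top");s=snapshot("scene");pickle.dump((t,s),open("v1.pkl","wb"))
T=lambda x,y:(t,(195+(x+.5)/2.6-.5,175+(y+.5)/2.6-.5)); S=lambda x,y:(s,(240+(x+.5)/2-.5,160+(y-312+.5)/2-.5))
H=[tri([T(*a),S(*b)]) for a,b in zip([(263,116),(306,121),(349,125),(391,129)],[(204,422),(177,407),(152,393),(127,380)])]
for q,e in H: print("hole",q.round(1),round(e,1))
h=np.array([onz(*T(*a),132) for a in [(263,116),(306,121),(349,125),(391,129)]]);hs=np.array([onz(*S(*a),132) for a in [(204,422),(177,407),(152,393),(127,380)]])
for n,g in(("top",h),("scene",hs)):
    d=g[0]-g[3];print(n,g.mean(0).round(1),np.degrees(np.arctan2(-d[0],d[1])),np.linalg.norm(d))
B=[(47,68),(54,109),(61,149),(70,190)];C=[(341,540),(347,515),(352,490),(358,465)]
m=np.array([tri([T(*a),S(*b)])[0] for a,b in zip(B,C)]);d=m[0]-m[3];print(m.round(1),m.mean(0),np.degrees(np.arctan2(d[1],d[0])))
print("bar scene",onz(*S(194,453),208),onz(*S(238,473),208),"ball",onz(*S(52,380),195))
# wrist cam pictures: camera pose
w=snapshot("wrist");Tw=w["camera_from_world"];print("wristcam",(-Tw[:3,:3].T@Tw[:3,3]).round(1),Tw[:3,:3].round(2).tolist(),w["mtx"][0,0])
my=102
plan([(np.array([530,-60,300.]),84.8),(np.array([508,300,300.]),my)],45)
```

```text
hole [524.8  80.5 123.7] 0.5
hole [519.6  26.8 125.3] 0.7
hole [515.1 -25.4 126.8] 0.2
hole [511.1 -77.2 127.1] 0.5
top [517.5   1.2 132. ] -5.070897961027747 156.99394314276688
scene [522.9   3.7 132. ] -5.788746549819831 159.66702720010497
[[584.1 361.7  65.7]
 [532.  351.3  64.3]
 [481.3 339.7  66.7]
 [429.1 327.3  69.6]] [506.63058101 344.99857138  66.56899757] 12.51362693345441
bar scene [658.40935535 128.03397461 208.        ] [658.18721429 202.04550307 208.        ] ball [ 633.25238647 -147.60233469  195.        ]
wristcam [ 466.1 -131.2  435.1] [[0.09, 1.0, 0.0], [-0.94, 0.09, -0.33], [-0.32, 0.03, 0.95]] 309.3442975297804
[13, 38, -4, 0, -0.1, 0, 14, 39, -4, 0, -0.1, 0]
--
[6, 40, 0, 0, 0, -1.9, 5, 39, 0, 0, 0, -1.9, 3, 40, 0, 0, 0, -1.9, 2, 40, 0, 0, 0, -1.9, 1, 40, 0, 0, 0, -1.9]
[-1, 40, 0, 0, 0, -1.9, -2, 40, 0, 0, 0, -1.9, -3, 40, 0, 0, 0, -1.9, -5, 40, 0, 0, 0, -2]
--
end [508.3 300.1 300. ]
```

>>> move_arm --moves '[13, 38, -4, 0, 0, 0, 14, 39, -4, 0, 0, 0, 13, 30, 0, 0, 0, 0, 13, 30, 0, 0, 0, 0, 0, 0, 0, 0, 0, 0]'

```text
clock: 4.25
tcp_pos: [508.2, 4.8, 300.0]
tool_rot: [-0.135, -3.135, -0.002]
wrist_force: [-0.4, -1.0, -0.5]
gripper_width: -0.1
grasp_force: 0.0
```

Run:
```python
from h import *
import pickle
w=snapshot("wrist");pickle.dump(w,open("w1.pkl","wb"));cv2.imwrite("pics/w1.png",w["color"][:,:,::-1])
plan([(np.array([508,300,300.]),102)],45)
```

```text
[4, 42, 0, 0, 0, -2.4, 2, 43, 0, 0, 0, -2.5, 0, 42, 0, 0, -0.1, -2.4, -1, 42, 0, 0, 0, -2.4, -4, 43, 0, 0, 0, -2.4]
[-5, 42, 0, 0, 0, -2.5, -7, 42, 0, 0, -0.1, -2.4]
--
end [508.3 300.5 300.1]
```

>>> move_arm --moves '[4, 42, 0, 0, 0, -2.4, 2, 43, 0, 0, 0, -2.5, 0, 42, 0, 0, 0, -2.4, -1, 42, 0, 0, 0, -2.4, -4, 43, 0, 0, 0, -2.4]' --hand 85

```text
clock: 4.8
tcp_pos: [510.8, 214.6, 300.2]
tool_rot: [0.19, -3.134, 0.002]
wrist_force: [0.9, 0.5, 0.3]
gripper_width: 72.2
grasp_force: 0.0
```

>>> move_arm --moves '[-5, 42, 0, 0, 0, -2.5, -7, 42, 0, 0, 0, -2.4, 0, 0, 0, 0, 0, 0, 0, 0, 0, 0, 0, 0]'

```text
clock: 5.2
tcp_pos: [510.8, 299.0, 299.7]
tool_rot: [0.324, -3.123, 0.003]
wrist_force: [-0.6, -1.5, -0.5]
gripper_width: 84.9
grasp_force: 0.0
```

Run:
```python
from h import *
import pickle
v=pickle.load(open("w1.pkl","rb"))
w=snapshot("wrist");pickle.dump(w,open("w2.pkl","wb"))
a=np.hstack([v["color"],w["color"]])[:,:,::-1]
print(a.shape, observe()["clock"]);cv2.imwrite("pics/w12.png",np.vstack([v["color"][100:400,:,::-1],w["color"][100:400,:,::-1]]))
```

```text
(400, 1280, 3) 5.25
```

View pics/w12.png

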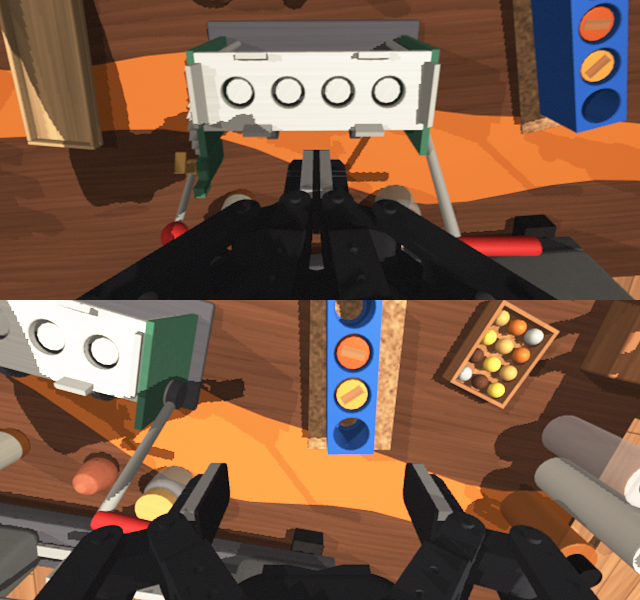

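Wrist views: seat holes at (239,92),(289,91),(338,91),(389,90) of the upper crop (rows +100); castings at (353,352),(352,394) in the lower one, far bore (351,433), far top corners of the mould (328,453),(374,453).

Run:
```python
from h import *
import pickle
v=pickle.load(open("w1.pkl","rb"));w=pickle.load(open("w2.pkl","rb"));t,s=pickle.load(open("v1.pkl","rb"))
g=np.array([onz(v,p,132) for p in [(389,190),(338.5,191),(289,191),(239,192)]]);d=g[3]-g[0];print(g.round(1),g.mean(0).round(1),np.degrees(np.arctan2(-d[0],d[1])),np.linalg.norm(d))
print("cast w",[onz(w,p,70).round(1) for p in [(353,152),(352,194)]])
print("bore w",[onz(w,p,74).round(1) for p in [(351,232)]])
print("corn",[onz(w,p,74).round(1) for p in [(328,253),(374,253),(327,102),(377,102)]])
T=lambda x,y:(t,(195+(x+.5)/2.6-.5,175+(y+.5)/2.6-.5))
for a,b in (((54,109),(352,194)),((61,149),(353,152))): print(tri([T(*a),(w,b)]))
```

```text
[[525.5  80.6 132. ]
 [522.   27.6 132. ]
 [517.5 -24.2 132. ]
 [514.  -76.8 132. ]] [519.7   1.8 132. ] 175.80616618160633 157.7844039306585
cast w [array([483.8, 338.6,  70. ]), array([535.8, 350.3,  70. ])]
bore w [array([585.5, 360.9,  74. ])]
corn [array([621.7, 338.2,  74. ]), array([609. , 398.5,  74. ]), array([434. , 295.3,  74. ]), array([422.4, 350.8,  74. ])]
(array([531.50280838, 347.1316966 ,  84.33622804]), np.float64(0.7987345243058429))
(array([481.22165197, 335.91104431,  86.89466385]), np.float64(0.21562763217812558))
```

```bash
sed -i 's/^O=.*/O=np.array([518.7,1.5]); YAW=np.radians(-5.0)/' h.py
python3 - <<'E'
from h import *
plan([(np.array([508.3,344.7,130]),102.4),(np.array([508.3,344.7,36]),102.4)],40)
E
```

```text
[-1, 9, 34, 0, 0, -0.1, -2, 10, 34, 0, 0, -0.1, -1, 9, 34, -0.1, -0.1, -0.2, -2, 9, 34, 0, 0, -0.1, -1, 9, 34, 0, 0, -0.1]
--
[0, 0, 31, 0, 0, 0, 0, 0, 32, 0, 0, 0, -1, 0, 31, 0, 0, 0]
--
end [508.8 344.6  36.1]
```

>>> move_arm --moves '[-1, 9, 34, 0, 0, -0.1, -2, 10, 34, 0, 0, -0.1, -1, 9, 34, 0, 0, -0.2, -2, 9, 34, 0, 0, -0.1, -1, 9, 34, 0, 0, -0.1]'

```text
clock: 5.75
tcp_pos: [508.5, 343.5, 130.2]
tool_rot: [-0.335, 3.124, -0.001]
wrist_force: [0.5, 0.4, -0.3]
gripper_width: 84.9
grasp_force: 0.0
```

>>> move_arm --moves '[0, 0, 31, 0, 0, 0, 0, 0, 32, 0, 0, 0, -1, 0, 31, 0, 0, 0, 0, 0, 0, 0, 0, 0]'

```text
clock: 6.15
tcp_pos: [506.1, 341.4, 33.1]
tool_rot: [0.334, -3.115, 0.008]
wrist_force: [-0.4, -0.0, -0.5]
gripper_width: 85.2
grasp_force: 0.0
```

>>> move_arm --moves '[0, 0, 0, 0, 0, 0, 0, 0, 0, 0, 0, 0, 0, 0, 0, 0, 0, 0, 0, 0, 0, 0, 0, 0, 0, 0, 0, 0, 0, 0]' --hand 50 --newtons 60

```text
clock: 6.65
tcp_pos: [510.4, 346.0, 39.4]
tool_rot: [-0.338, 3.12, 0.001]
wrist_force: [-0.0, -2.0, 7.2]
gripper_width: 61.2
grasp_force: 68.3
```

>>> move_arm --moves '[0, 0, -10, 0, 0, 0, 0, 0, -20, 0, 0, 0, 0, 0, -30, 0, 0, 0, 0, 0, -40, 0, 0, 0, 0, 0, -40, 0, 0, 0]'

```text
clock: 7.15
tcp_pos: [507.5, 345.3, 177.8]
tool_rot: [0.34, -3.12, 0.001]
wrist_force: [0.9, 0.5, -4.2]
gripper_width: 61.0
grasp_force: 67.0
```

Run:
```python
from h import *
o=observe();print(o["wrist_force"],o["gripper_width"],o["grasp_force"])
# 174.. : 174.8+? closing line along stand x: yaw -5 or 175
print("A");plan([(np.array([520,250,290.]),102.4+30),(st(0,0,270),175),(st(0,0,190),175)],25)
```

```text
[ 0.94774683  0.53999796 -4.15463287] 61.02954997153201 66.9611343741417
A
[1, -16, -19, 0, 0, -5, 3, -16, -18, 0, -0.1, -5, 4, -15, -19, 0, 0, -5, 6, -15, -19, 0, 0, -5, 7, -15, -18, 0, -0.1, -5]
[8, -14, -19, 0, 0, -5]
--
[17, -18, 2, 0, 0, -4.3, 18, -17, 2, 0, 0, -4.2, 19, -16, 2, 0, 0, -4.3, 21, -14, 2, 0, 0, -4.2, 21, -12, 2, 0, 0, -4.3]
[22, -11, 2, 0, 0, -4.2, 24, -9, 2, 0, 0, -4.3, 23, -8, 2, 0, 0, -4.2, 24, -5, 2, 0, 0, -4.3, 25, -4, 2, 0, 0, -4.3]
--
[0, 0, 20, 0, 0, 0, 0, 0, 20, 0, 0, 0, 0, 0, 20, 0, 0, 0, 0, 0, 20, 0, 0, 0]
--
end [518.5   1.4 189.8]
```

>>> move_arm --moves '[1, -16, -19, 0, 0, -5, 3, -16, -18, 0, 0, -5, 4, -15, -19, 0, 0, -5, 6, -15, -19, 0, 0, -5, 7, -15, -18, 0, 0, -5]'

```text
clock: 7.65
tcp_pos: [518.0, 265.3, 270.8]
tool_rot: [1.014, -2.972, -0.001]
wrist_force: [0.3, -0.0, -5.1]
gripper_width: 61.5
grasp_force: 67.0
```

>>> move_arm --moves '[8, -14, -19, 0, 0, -5, 17, -18, 2, 0, 0, -4.3, 18, -17, 2, 0, 0, -4.2, 19, -16, 2, 0, 0, -4.3, 21, -14, 2, 0, 0, -4.2]'

```text
clock: 8.15
tcp_pos: [519.8, 149.5, 281.0]
tool_rot: [1.561, -2.725, -0.002]
wrist_force: [0.7, -0.4, -4.8]
gripper_width: 61.2
grasp_force: 67.0
```

>>> move_arm --moves '[21, -12, 2, 0, 0, -4.3, 22, -11, 2, 0, 0, -4.2, 24, -9, 2, 0, 0, -4.3, 23, -8, 2, 0, 0, -4.2, 24, -5, 2, 0, 0, -4.3]'

```text
clock: 8.65
tcp_pos: [518.8, 26.4, 271.0]
tool_rot: [2.038, -2.39, -0.002]
wrist_force: [1.0, -0.2, -4.9]
gripper_width: 60.6
grasp_force: 67.0
```

>>> move_arm --moves '[25, -4, 2, 0, 0, -4.3, 0, 0, 20, 0, 0, 0, 0, 0, 20, 0, 0, 0, 0, 0, 0, 0, 0, 0, 0, 0, 0, 0, 0, 0]'

```text
clock: 9.15
tcp_pos: [518.8, 2.0, 229.2]
tool_rot: [2.122, -2.315, -0.002]
wrist_force: [0.5, -0.1, -4.0]
gripper_width: 61.4
grasp_force: 67.5
```

Run:
```python
from h import *
import pickle
o=observe();print(o["tcp_pos"],o["tool_rot"],o["wrist_force"],o["gripper_width"])
w=snapshot("wrist");t=snapshot("top");s=snapshot("scene");pickle.dump((w,t,s),open("v3.pkl","wb"))
a=cv2.resize(t["color"][180:290,260:390,::-1],None,fx=3,fy=3,interpolation=2)
b=cv2.resize(s["color"][150:260,230:400,::-1],None,fx=2.3,fy=2.3,interpolation=2)
f=lambda m:cv2.copyMakeBorder(m,0,0,0,800-m.shape[1],0)
ab=np.zeros((330,800,3),np.uint8);ab[:a.shape[0],:390]=a;ab[:b.shape[0],400:400+b.shape[1]]=b[:330]
cv2.imwrite("pics/c3.png",np.vstack([ab,f(w["color"][100:360,:,::-1])]))
plan([(st(0,0,200),175),(st(0,0,168),175)],20)
```

```text
[518.78085651   1.95875182 229.22183641] [ 2.12236326 -2.31473918 -0.00235614] [ 0.45842657 -0.14769168 -3.96665278] 61.39692043525665
[0, 1, 15, -0.1, 0, 0, 1, 1, 15, 0, 0, 0]
--
[0, 0, 16, 0, 0, 0, 0, 0, 16, 0, 0, 0]
--
end [518.2   1.2 168.5]
```

View pics/c3.png

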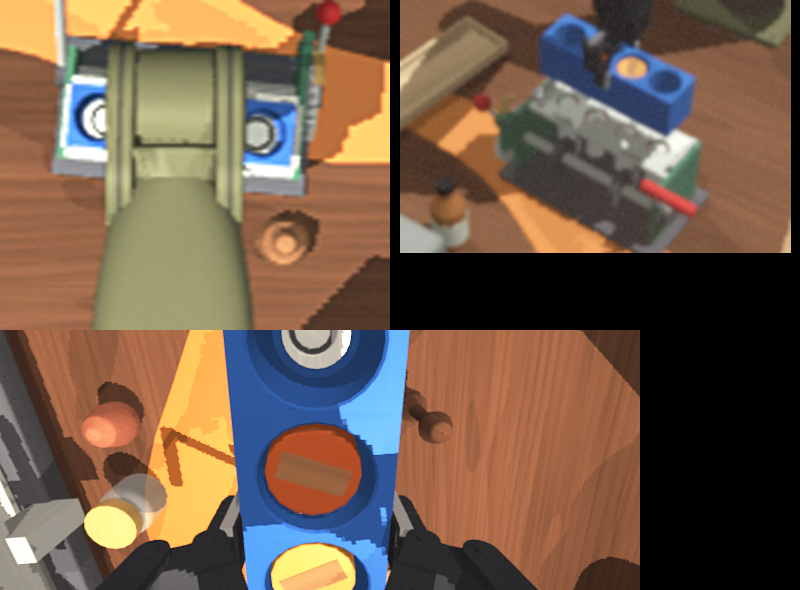

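The mould hangs over the seat, seat hole visible centred through the open bore (316,345 in the composite); both castings are in the middle bores. Lower.

>>> move_arm --moves '[0, 0, 15, 0, 0, 0, 0, 0, 15, 0, 0, 0, 0, 0, 13, 0, 0, 0, 0, 0, 8, 0, 0, 0, 0, 0, 4, 0, 0, 0]'

```text
clock: 9.8
tcp_pos: [519.6, 1.9, 174.2]
tool_rot: [-2.123, 2.316, 0.0]
wrist_force: [-0.8, 0.0, -3.9]
gripper_width: 61.1
grasp_force: 67.5
```

>>> move_arm --moves '[0, 0, 3, 0, 0, 0, 0, 0, 3, 0, 0, 0, 0, 0, 2, 0, 0, 0, 0, 0, 0, 0, 0, 0]'

```text
clock: 10.2
tcp_pos: [520.0, 1.7, 167.4]
tool_rot: [-2.122, 2.315, -0.001]
wrist_force: [-2.4, -1.0, 1.7]
gripper_width: 61.2
grasp_force: 68.1
```

>>> move_arm --moves '[0, 0, 2, 0, 0, 0, 0, 0, 0, 0, 0, 0]'

```text
clock: 10.4
tcp_pos: [520.1, 1.7, 167.4]
tool_rot: [-2.121, 2.314, -0.003]
wrist_force: [-4.1, -0.7, 15.2]
gripper_width: 61.3
grasp_force: 69.7
```

>>> move_arm --moves '[0, 0, 0, 0, 0, 0, 0, 0, 0, 0, 0, 0, 0, 0, 0, 0, 0, 0, 0, 0, 0, 0, 0, 0, 0, 0, 0, 0, 0, 0]' --hand 85

```text
clock: 10.9
tcp_pos: [519.6, 1.7, 164.1]
tool_rot: [2.123, -2.316, -0.0]
wrist_force: [-0.1, -0.2, 0.4]
gripper_width: 84.9
grasp_force: 0.0
```

>>> move_arm --moves '[0, 0, -20, 0, 0, 0, 0, 0, -40, 0, 0, 0, 0, 0, -40, 0, 0, 0, 0, 0, -40, 0, 0, 0, 0, 0, -10, 0, 0, 0]'

```text
clock: 11.4
tcp_pos: [521.7, 1.7, 318.9]
tool_rot: [-2.119, 2.312, -0.008]
wrist_force: [-0.1, 0.2, -0.0]
gripper_width: 84.9
grasp_force: 0.0
```

Run:
```python
from h import *
plan([(st(100,-90,315),145),(st(165,-140,290),115),(st(165,-139,184),115)],40)
```

```text
[23, -24, 1, -0.1, 0, 7.5, 19, -27, 1, -0.1, 0.1, 7.5, 15, -29, 1, -0.1, 0, 7.5, 12, -32, 1, -0.1, 0.1, 7.5]
--
[3, -20, 6, 0, 0, 7.5, 0, -21, 7, 0, 0, 7.5, -3, -20, 6, 0, 0, 7.5, -5, -20, 6, 0, 0, 7.5]
--
[0, 0, 35, 0, 0, 0, 0, 1, 36, 0, 0, 0, -1, 0, 35, 0, 0, 0]
--
end [ 671.6 -151.5  184.4]
```

Contact came at the expected height, so the mould is seated. Next flip the pawl back from its far side.

Run:
```python
from h import *
plan([(st(90,-80,310),175),(st(172,-139,290),175),(st(172,-139,184),175),(st(98,-139,184),175),(st(98,-120,300),175)],45)
```

```text
[27, -29, 3, -0.1, 0, 0, 27, -29, 3, -0.2, 0, 0, 27, -29, 3, -0.1, 0, 0]
--
[20, -27, 7, 0, 0, 0, 19, -28, 7, 0, 0, 0, 20, -27, 6, 0, 0, 0]
--
[0, 0, 35, 0, 0, 0, 0, 0, 36, 0, 0, 0, 0, 0, 35, 0, 0, 0]
--
[0, 37, 0, 0, 0, 0, 0, 37, 0, 0, 0, 0]
--
[-6, 0, -39, 0, 0, 0, -7, 0, -38, 0, 0, 0, -6, 0, -39, 0, 0, 0]
--
end [ 605.9 -127.1  300.3]
```

>>> move_arm --moves '[27, -29, 3, 0, 0, 0, 27, -29, 3, -0.2, 0, 0, 27, -29, 3, 0, 0, 0, 20, -27, 7, 0, 0, 0, 19, -28, 7, 0, 0, 0]' --hand 0

```text
clock: 11.9
tcp_pos: [651.3, -131.5, 289.8]
tool_rot: [2.12, -2.314, -0.005]
wrist_force: [-0.2, 0.0, -0.1]
gripper_width: 11.6
grasp_force: 0.0
```

>>> move_arm --moves '[20, -27, 6, 0, 0, 0, 0, 0, 0, 0, 0, 0, 0, 0, 35, 0, 0, 0, 0, 0, 36, 0, 0, 0, 0, 0, 35, 0, 0, 0]'

```text
clock: 12.4
tcp_pos: [674.7, -151.9, 177.3]
tool_rot: [2.121, -2.314, -0.005]
wrist_force: [0.7, 0.6, 0.2]
gripper_width: -0.0
grasp_force: 0.0
```

>>> move_arm --moves '[0, 15, 0, 0, 0, 0, 0, 15, 0, 0, 0, 0, 0, 15, 0, 0, 0, 0, 0, 15, 0, 0, 0, 0, 0, 14, 0, 0, 0, 0]'

```text
clock: 12.9
tcp_pos: [600.0, -145.2, 178.8]
tool_rot: [2.121, -2.313, -0.006]
wrist_force: [0.2, 0.1, -0.0]
gripper_width: -0.3
grasp_force: 0.0
```

>>> move_arm --moves '[0, 0, 0, 0, 0, 0, -6, 0, -39, 0, 0, 0, -7, 0, -38, 0, 0, 0, -6, 0, -39, 0, 0, 0, 0, 0, 0, 0, 0, 0]'

```text
clock: 13.4
tcp_pos: [606.9, -126.7, 301.3]
tool_rot: [-2.121, 2.311, -0.01]
wrist_force: [0.3, -0.6, 0.1]
gripper_width: 0.1
grasp_force: 0.0
```

Run:
```python
from h import *
import pickle
t=snapshot("top");s=snapshot("scene");pickle.dump((t,s),open("v4.pkl","wb"))
a=cv2.resize(t["color"][160:290,260:390,::-1],None,fx=3,fy=3,interpolation=2)
b=cv2.resize(s["color"][150:280,230:400,::-1],None,fx=2.3,fy=2.3,interpolation=2)
ab=np.zeros((390,800,3),np.uint8);ab[:a.shape[0],:390]=a;ab[:b.shape[0],400:400+b.shape[1]]=b
cv2.imwrite("pics/c4.png",ab)
```

```text
(no output)
```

View pics/c4.png

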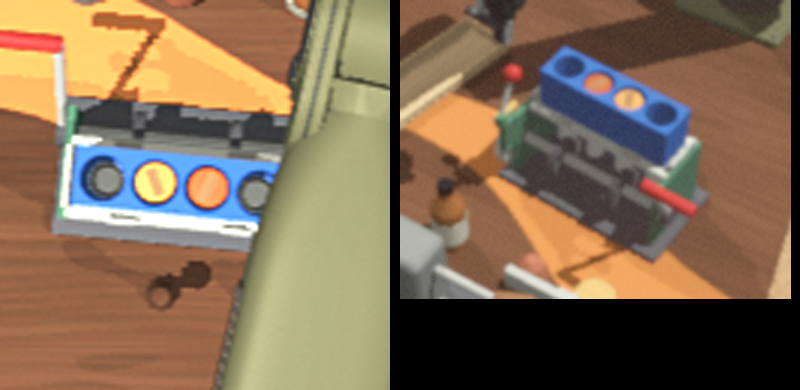

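Mould seated flush in the guides; pawl ball now leans to the robot (513,73 right crop). The bar's ends: right crop (643,185),(694,209); left crop right end (62,44).

Run:
```python
from h import *
import pickle
t,s=pickle.load(open("v4.pkl","rb"))
T=lambda x,y:(t,(260+(x+.5)/3-.5,160+(y+.5)/3-.5)); S=lambda x,y:(s,(230+(x-400+.5)/2.3-.5,150+(y+.5)/2.3-.5))
q,e=tri([T(62,44),S(643,185)]);print("bar R",q,e)
loc=lambda q:(np.array([[np.cos(YAW),np.sin(YAW)],[-np.sin(YAW),np.cos(YAW)]])@(q[:2]-O))
print(loc(q),[loc(onz(*S(*p),208)) for p in [(643,185),(694,209)]],loc(onz(*T(62,44),208)))
print(loc(np.array([449.4,180.7])))
plan([(st(122,100,310),175),(st(122,176,290),175),(st(122,176,194),175)],45)
```

```text
bar R [658.8959546  124.19295173 206.51596222] 0.6542015971703243
[128.96907133 134.44495056] [array([130.32020967, 134.67421412]), array([124.7124733 , 209.74066151])] [128.56274919 134.68658667]
[-84.65460168 172.47819693]
[-44, -5, -3, 0, 0, 0, -44, -5, -3, 0, 0, 0, -44, -5, -2, 0, 0, 0, -44, -5, -3, 0, 0, 0, -44, -5, -3, 0, 0, 0.1]
--
[-38, 0, 10, 0, 0, 0, -38, 0, 10, 0, 0, 0]
--
[0, 0, 32, 0, 0, 0, 0, 0, 32, 0, 0, 0, 0, 0, 32, 0, 0, 0]
--
end [655.3 165.8 194.1]
```

>>> move_arm --moves '[-44, -5, -3, 0, 0, 0, -44, -5, -3, 0, 0, 0, -44, -5, -2, 0, 0, 0, -44, -5, -3, 0, 0, 0, -44, -5, -3, 0, 0, 0]' --hand 45

```text
clock: 14.0
tcp_pos: [647.3, 91.4, 306.9]
tool_rot: [2.119, -2.313, -0.007]
wrist_force: [-0.0, -0.1, -0.5]
gripper_width: 45.2
grasp_force: 0.0
```

>>> move_arm --moves '[-38, -2, 10, 0, 0, 0, -40, -3, 10, 0, 0, 0, 0, 0, 20, 0, 0, 0, 0, 0, 0, 0, 0, 0]'

```text
clock: 14.4
tcp_pos: [657.1, 168.1, 263.5]
tool_rot: [2.118, -2.306, -0.011]
wrist_force: [-1.0, -0.3, 0.6]
gripper_width: 45.1
grasp_force: 0.0
```

Run:
```python
from h import *
o=observe();print(o["tcp_pos"],st(127.5,178,188))
plan([(st(127.5,178,187),175)],45)
a=np.radians(np.linspace(-30,59,21));x=46.5-160*np.sin(a);z=70+160*np.cos(a)
r=np.column_stack([-np.diff(x),-np.diff(z)]);acc=np.zeros(2)
for v in r:
    k=np.round(v+acc);acc=v+acc-k;print(k.astype(int).tolist(),end=" ")
```

```text
[657.13567357 168.11124485 263.51865658] [661.22854622 167.71029906 188.        ]
[0, -3, 38, 0.3, -0.1, 0.1, 0, -2, 38, 0.4, -0.1, 0]
--
end [661.4 167.6 187.5]
[11, -6] [11, -5] [12, -4] [12, -3] [12, -2] [13, -1] [12, 0] [13, 0] [12, 2] [12, 3] [12, 3] [12, 5] [11, 5] [10, 6] [11, 7] [9, 8] [9, 9] [9, 9] [7, 10] [7, 10]
```

>>> move_arm --moves '[0, -3, 38, 0.3, 0, 0, 0, -2, 38, 0.4, 0, 0, 0, 0, 0, 0, 0, 0]'

```text
clock: 14.7
tcp_pos: [659.4, 164.5, 186.3]
tool_rot: [2.117, -2.313, -0.0]
wrist_force: [-1.4, 0.4, -0.8]
gripper_width: 45.1
grasp_force: 0.0
```

>>> move_arm --moves '[0, 0, 0, 0, 0, 0, 0, 0, 0, 0, 0, 0, 0, 0, 0, 0, 0, 0]' --hand 26 --newtons 20

```text
clock: 15.0
tcp_pos: [666.1, 166.9, 196.0]
tool_rot: [-2.115, 2.309, -0.014]
wrist_force: [0.1, -0.4, 0.3]
gripper_width: 25.9
grasp_force: 0.0
```

>>> move_arm --moves '[0, 11, -6, 0, 0, 0, 0, 11, -5, 0, 0, 0, 0, 12, -4, 0, 0, 0, 0, 12, -3, 0, 0, 0, 0, 12, -2, 0, 0, 0]'

```text
clock: 15.5
tcp_pos: [609.0, 172.2, 216.5]
tool_rot: [-2.113, 2.306, -0.019]
wrist_force: [6.1, -0.7, 4.1]
gripper_width: 26.0
grasp_force: 2.8
```

>>> move_arm --moves '[0, 13, 1, 0, 0, 0, 0, 12, 2, 0, 0, 0, 0, 13, 2, 0, 0, 0, 0, 12, 3, 0, 0, 0, 0, 12, 3, 0, 0, 0]'

```text
clock: 16.0
tcp_pos: [546.2, 177.8, 203.9]
tool_rot: [-2.114, 2.307, -0.016]
wrist_force: [4.5, -0.2, 1.9]
gripper_width: 26.1
grasp_force: 1.9
```

>>> move_arm --moves '[0, 12, 3, 0, 0, 0, 0, 12, 5, 0, 0, 0, 0, 11, 5, 0, 0, 0, 0, 10, 6, 0, 0, 0, 0, 11, 7, 0, 0, 0]'

```text
clock: 16.5
tcp_pos: [490.7, 182.7, 177.1]
tool_rot: [-2.115, 2.307, -0.016]
wrist_force: [3.3, -0.1, 2.0]
gripper_width: 25.9
grasp_force: 1.9
```

Run:
```python
from h import *
o=observe();q=o["tcp_pos"];print(q,o["wrist_force"],np.array([[np.cos(YAW),np.sin(YAW)],[-np.sin(YAW),np.cos(YAW)]])@(q[:2]-O))
a=np.radians(60);print("end bar",46.5-160*np.sin(a),70+160*np.cos(a))
```

```text
[490.73260036 182.67668838 177.05153865] [ 3.34393935 -0.09088084  2.0085654 ] [-43.65156409 178.04973689]
end bar -92.06406460551017 150.0
```

>>> move_arm --moves '[0, 10, 6, 0, 0, 0, 0, 10, 8, 0, 0, 0, 0, 9, 9, 0, 0, 0, 0, 9, 9, 0, 0, 0, 0, 8, 9, 0, 0, 0]'

```text
clock: 17.0
tcp_pos: [447.0, 186.3, 135.3]
tool_rot: [-2.113, 2.306, -0.02]
wrist_force: [11.0, -2.6, -3.7]
gripper_width: 26.0
grasp_force: 5.2
```

>>> move_arm --moves '[0, 4, 4, 0, 0, 0, 0, 1, 0, 0, 0, 0, 0, 0, 0, 0, 0, 0]'

```text
clock: 17.3
tcp_pos: [444.5, 186.5, 131.6]
tool_rot: [-2.111, 2.306, -0.025]
wrist_force: [12.7, -4.0, -5.8]
gripper_width: 25.9
grasp_force: 6.4
```

At the stop (13 N). Release and lift off.

>>> move_arm --moves '[0, -2, 0, 0, 0, 0, 0, -3, 0, 0, 0, 0, 0, -3, 0, 0, 0, 0, 0, 0, 0, 0, 0, 0]' --hand 48

```text
clock: 17.7
tcp_pos: [446.3, 185.8, 129.3]
tool_rot: [-2.119, 2.312, -0.009]
wrist_force: [-0.6, -0.0, -1.2]
gripper_width: 48.0
grasp_force: 0.0
```

>>> move_arm --moves '[0, 0, -20, 0, 0, 0, 0, 0, -40, 0, 0, 0, 0, 0, -40, 0, 0, 0, 0, 0, -45, 0, 0, 0, 0, 0, -45, 0, 0, 0]'

```text
clock: 18.2
tcp_pos: [443.9, 185.7, 320.6]
tool_rot: [-2.12, 2.312, -0.009]
wrist_force: [2.0, 1.3, -0.4]
gripper_width: 48.2
grasp_force: 0.0
```

Run:
```python
from h import *
plan([(st(-70,90,330),175),(st(-60,0,330),175)],45)
```

```text
[43, -10, -5, -0.2, 0, 0, 44, -11, -4, -0.2, 0, 0]
--
[30, -3, 0, 0, 0, 0, 30, -3, 0, 0, 0, 0, 30, -3, 0, 0, 0, 0]
--
end [458.4   6.7 329.8]
```

>>> move_arm --moves '[38, -27, -5, 0, 0, 0, 39, -27, -5, 0, 0, 0, 0, 0, 0, 0, 0, 0, 0, 0, 0, 0, 0, 0]' --hand 85

```text
clock: 18.6
tcp_pos: [491.7, 103.8, 329.2]
tool_rot: [-2.117, 2.315, -0.008]
wrist_force: [0.3, 0.8, -0.9]
gripper_width: 85.1
grasp_force: 0.0
```

Run:
```python
from h import *
import pickle
w=snapshot("wrist");s=snapshot("scene");pickle.dump((w,s),open("v5.pkl","wb"))
b=cv2.resize(s["color"][140:270,230:440,::-1],None,fx=2.4,fy=2.4,interpolation=2)
ab=np.zeros((600,640,3),np.uint8);ab[:312,:504]=b;ab[312:]=w["color"][:288,:,::-1]
cv2.imwrite("pics/c5.png",ab);print(observe()["tcp_pos"])
```

```text
[491.0565596  104.9866786  329.08451032]
```

View pics/c5.png

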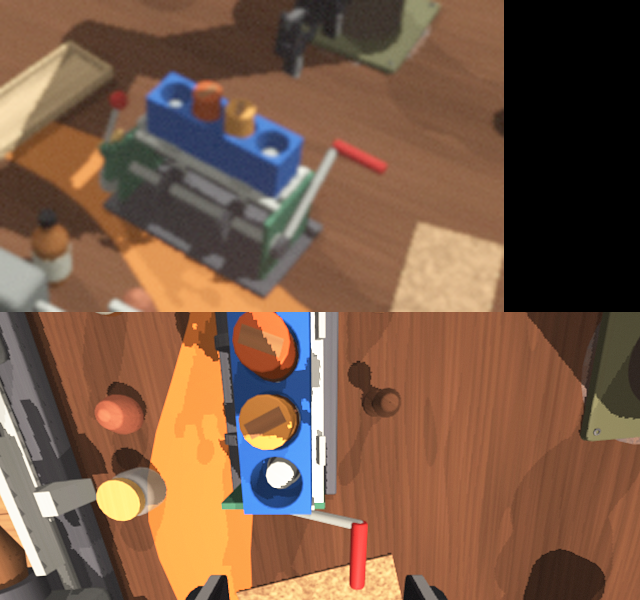

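Castings stand proud, lever held over. Casting tops at wrist pixels ≈(264,31) and (268,107).

Run:
```python
from h import *
import pickle
w,s=pickle.load(open("v5.pkl","rb"))
S=lambda x,y:(s,(230+(x+.5)/2.4-.5,140+(y+.5)/2.4-.5))
L=np.array([[np.cos(YAW),np.sin(YAW)],[-np.sin(YAW),np.cos(YAW)]])
for a,b in (((264,31),(208,87)),((268,107),(241,107))):
    q=onz(w,a,235);print(q.round(1),L@(q[:2]-O)); q,e=tri([(w,a),S(*b)]);print(q.round(1),e)
plan([(st(0,28,270),175),(st(0,27,209),175)],40)
# tray targets
c=np.array([474.4,-365.7,0]);u=np.array([.984,-.179,0])
print([(c+u*d).round(1) for d in(-45,45)])
```

```text
[516.9 -24.  235. ] [  0.42349653 -25.54111578]
[516.5 -24.5 241.7] 2.4587742807325443
[521.2  25.4 235. ] [ 0.36385814 24.06464333]
[520.8  26.3 234.8] 1.3753466901967746
[24, -12, 20, -0.1, 0, 0, 24, -12, 20, -0.2, 0, 0, 25, -12, 19, -0.1, 0, 0]
--
[0, 0, 31, 0, 0, 0, 1, 0, 30, 0, 0, 0]
--
end [520.8  28.1 209.2]
[array([ 430.1, -357.6,    0. ]), array([ 518.7, -373.8,    0. ])]
```

>>> move_arm --moves '[24, -12, 20, 0, 0, 0, 24, -12, 20, -0.2, 0, 0, 26, -12, 19, 0, 0, 0, 0, 0, 20, 0, 0, 0, 0, 0, 20, 0, 0, 0]'

```text
clock: 19.2
tcp_pos: [521.4, 28.3, 229.7]
tool_rot: [-2.122, 2.313, -0.004]
wrist_force: [0.1, 0.1, -0.7]
gripper_width: 85.1
grasp_force: 0.0
```

>>> move_arm --moves '[0, 0, 15, 0, 0, 0, 0, 0, 8, 0, 0, 0, 0, 0, 0, 0, 0, 0]'

```text
clock: 19.5
tcp_pos: [520.8, 28.6, 206.7]
tool_rot: [-2.124, 2.313, -0.003]
wrist_force: [1.0, 0.1, -0.0]
gripper_width: 84.8
grasp_force: 0.0
```

>>> move_arm --moves '[0, 0, 0, 0, 0, 0, 0, 0, 0, 0, 0, 0, 0, 0, 0, 0, 0, 0, 0, 0, 0, 0, 0, 0, 0, 0, 0, 0, 0, 0]' --hand 28 --newtons 30

```text
clock: 20.0
tcp_pos: [522.8, 27.6, 208.8]
tool_rot: [-2.119, 2.312, -0.008]
wrist_force: [-0.5, -0.2, 4.0]
gripper_width: 39.1
grasp_force: 30.2
```

>>> move_arm --moves '[0, 0, -10, 0, 0, 0, 0, 0, -15, 0, 0, 0, 0, 0, -20, 0, 0, 0, 0, 0, -30, 0, 0, 0, 0, 0, 0, 0, 0, 0]'

```text
clock: 20.5
tcp_pos: [523.9, 27.6, 287.1]
tool_rot: [-2.117, 2.31, -0.013]
wrist_force: [0.3, -0.3, -1.5]
gripper_width: 39.2
grasp_force: 30.5
```

Run:
```python
from h import *
o=observe();print(o["tcp_pos"],o["wrist_force"],o["gripper_width"])
plan([(np.array([490,-170,290]),128),(np.array([430,-357.6,160]),80),(np.array([430,-357.6,60]),80)],40)
```

```text
[523.92472917  27.61014759 287.07561858] [ 0.28534634 -0.25002552 -1.54003409] 39.17284525043939
[33, 3, -1, -0.1, 0.1, 7.8, 34, -2, 0, -0.1, 0, 7.9, 32, -6, -1, -0.1, 0.1, 7.8, 32, -11, 0, -0.1, 0, 7.8, 30, -15, 0, -0.1, 0.1, 7.9]
[27, -19, -1, -0.1, 0.1, 7.8]
--
[27, -18, 22, 0, 0, 8, 24, -23, 21, 0, 0, 8, 22, -25, 22, 0, 0, 8, 17, -28, 22, 0, 0, 8, 13, -30, 22, -0.1, 0, 8]
[9, -32, 21, 0, 0, 8]
--
[0, 0, 33, 0, 0, 0, 0, 0, 34, 0, 0, 0, 0, 0, 33, 0, 0, 0]
--
end [ 430.1 -358.    60.2]
```

>>> move_arm --moves '[33, 3, -3, 0, 0, 7.8, 34, -2, -2, 0, 0, 7.9, 32, -6, -2, 0, 0, 7.8, 32, -11, 0, 0, 0, 7.8, 30, -15, 0, 0, 0, 7.9]'

```text
clock: 21.0
tcp_pos: [492.7, -138.3, 289.4]
tool_rot: [-1.213, 2.894, -0.003]
wrist_force: [0.7, -0.1, -1.0]
gripper_width: 39.3
grasp_force: 30.4
```

>>> move_arm --moves '[27, -19, 6, 0, 0, 7.8, 27, -18, 22, 0, 0, 8, 24, -23, 21, 0, 0, 8, 22, -25, 22, 0, 0, 8, 17, -28, 22, 0, 0, 8]'

```text
clock: 21.5
tcp_pos: [447.4, -296.2, 195.3]
tool_rot: [-0.155, 3.133, -0.0]
wrist_force: [0.9, 0.5, -0.3]
gripper_width: 39.1
grasp_force: 30.4
```

>>> move_arm --moves '[13, -30, 22, 0, 0, 8, 9, -32, 21, 0, 0, 8, 0, 0, 25, 0, 0, 0, 0, 0, 20, 0, 0, 0, 0, 0, 0, 0, 0, 0]'

```text
clock: 22.0
tcp_pos: [426.3, -356.4, 105.1]
tool_rot: [-0.275, -3.129, -0.007]
wrist_force: [-1.0, 0.8, -1.1]
gripper_width: 39.1
grasp_force: 30.6
```

Run:
```python
from h import *
import pickle
o=observe();print(o["tcp_pos"],o["tool_rot"],o["wrist_force"],o["gripper_width"])
w=snapshot("wrist");s=snapshot("scene");t=snapshot("top");pickle.dump((w,s,t),open("v6.pkl","wb"))
b=cv2.resize(s["color"][130:270,190:400,::-1],None,fx=1.8,fy=1.8,interpolation=2);a=cv2.resize(t["color"][180:290,385:470,::-1],None,fx=2.2,fy=2.2,interpolation=2)
ab=np.zeros((600,640,3),np.uint8);ab[:252,:378]=b;ab[:242,390:390+187]=a;ab[255:]=w["color"][:345,:,::-1]
cv2.imwrite("pics/c6.png",ab)
```

```text
[ 426.31797802 -356.42388186  105.09850327] [-0.27469041 -3.12852543 -0.00682881] [-0.95219753  0.77860624 -1.1220084 ] 39.06856890681112
```

View pics/c6.png

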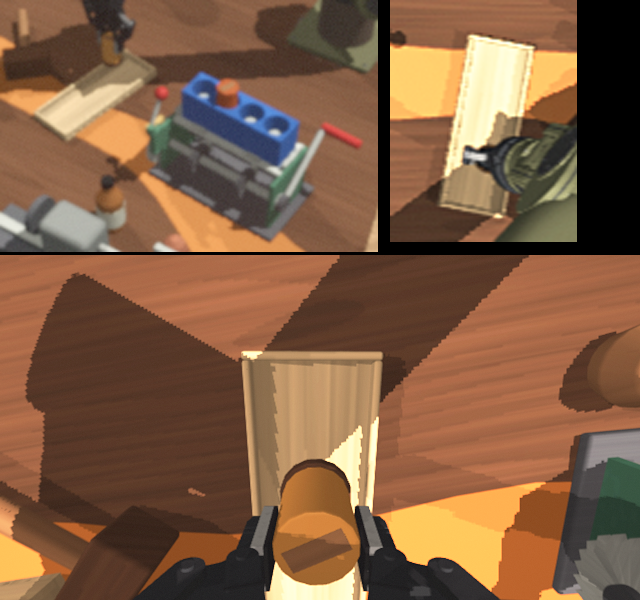

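The casting is held upright over the tray's near half; tray near edge corners at wrist (243,98),(383,98). The other casting stays in its bore.

Run:
```python
from h import *
import pickle
w,s,t=pickle.load(open("v6.pkl","rb"))
a,b=onz(w,(243,98),20),onz(w,(383,98),20);m=(a+b)/2;n=np.cross([0,0,1],(b-a)/np.linalg.norm(b-a));n=n if n[0]>0 else -n
print(a,b,np.linalg.norm(b-a),"ctr",m+135*n,n)
T=lambda x,y:onz(t,(385+(x-390+.5)/2.2-.5,180+(y+.5)/2.2-.5),20)
print("top",(T(472,36)+T(503,217))/2,(T(534,46)+T(441,206))/2)
plan([(np.array([430,-356,50]),80)],30)
```

```text
[ 337.04986547 -391.91879343   20.        ] [ 354.18637241 -295.52342076   20.        ] 97.90672981670811 ctr [ 478.53416399 -367.35000821   20.        ] [ 0.9845633 -0.1750289 -0.       ]
top [ 473.12067028 -367.51061348   20.        ] [ 473.66846992 -367.99616956   20.        ]
[0, 1, 30, 0, 0.2, 0, 0, 1, 29, 0, 0.1, 0]
--
end [ 430.  -356.3   50.2]
```

>>> move_arm --moves '[0, -1, 28, 0, 0.2, 0, 0, -1, 20, 0, 0, 0, 0, 0, 8, 0, 0, 0, 0, 0, 4, 0, 0, 0, 0, 0, 0, 0, 0, 0]'

```text
clock: 22.65
tcp_pos: [429.5, -360.3, 49.3]
tool_rot: [0.273, 3.127, -0.0]
wrist_force: [-0.1, 0.0, -0.7]
gripper_width: 39.3
grasp_force: 30.6
```

>>> move_arm --moves '[0, 0, 3, 0, 0, 0, 0, 0, 2, 0, 0, 0, 0, 0, 0, 0, 0, 0]'

```text
clock: 22.95
tcp_pos: [429.1, -360.2, 43.8]
tool_rot: [0.273, 3.128, 0.0]
wrist_force: [-1.2, 0.2, -0.8]
gripper_width: 39.4
grasp_force: 30.6
```

>>> move_arm --moves '[0, 0, 2, 0, 0, 0, 0, 0, 1, 0, 0, 0, 0, 0, 0, 0, 0, 0]'

```text
clock: 23.25
tcp_pos: [429.2, -360.3, 41.3]
tool_rot: [0.273, 3.127, -0.0]
wrist_force: [-1.1, 0.3, 4.5]
gripper_width: 39.0
grasp_force: 30.9
```

Contact at 41 mm as predicted. Release and go for the second casting.

>>> move_arm --moves '[0, 0, 0, 0, 0, 0, 0, 0, 0, 0, 0, 0, 0, 0, 0, 0, 0, 0, 0, 0, 0, 0, 0, 0]' --hand 85

```text
clock: 23.65
tcp_pos: [428.9, -360.0, 40.4]
tool_rot: [0.273, 3.128, 0.001]
wrist_force: [0.0, -0.2, 1.4]
gripper_width: 84.9
grasp_force: 0.0
```

>>> move_arm --moves '[0, 0, -15, 0, 0, 0, 0, 0, -35, 0, 0, 0, 0, 0, -45, 0, 0, 0, 0, 0, -45, 0, 0, 0, 0, 0, -45, 0, 0, 0]'

```text
clock: 24.15
tcp_pos: [428.3, -359.8, 227.2]
tool_rot: [0.273, 3.128, 0.001]
wrist_force: [2.0, -0.8, -0.3]
gripper_width: 84.7
grasp_force: 0.0
```

Run:
```python
from h import *
o=observe();print(o["tcp_pos"],st(0,-26,207))
plan([(np.array([490,-170,290]),128),(st(1,-26,270),175),(st(1,-26,207),175)],40)
```

```text
[ 428.28704428 -359.80944579  227.17360077] [516.43395069 -24.40106215 207.        ]
[-5, 33, -10, 0, 0, -8, -9, 32, -11, 0, 0, -8, -13, 30, -10, 0, 0, -8, -18, 29, -11, 0, 0.1, -8, -21, 25, -10, 0, 0, -8]
[-25, 22, -11, 0, 0, -8]
--
[-19, 16, 3, 0, 0, -7.8, -20, 14, 4, 0, 0, -7.9, -23, 11, 3, 0, 0, -7.8, -23, 7, 3, 0, 0, -7.8, -24, 5, 4, 0, 0, -7.9]
[-25, 0, 3, 0, 0, -7.8]
--
[0, 0, 32, 0, 0, 0, 0, 0, 31, 0, 0, 0]
--
end [517.8 -24.6 207.2]
```

>>> move_arm --moves '[-5, 33, -10, 0, 0, -8, -9, 32, -11, 0, 0, -8, -13, 30, -10, 0, 0, -8, -18, 29, -11, 0, 0, -8, -21, 25, -10, 0, 0, -8]'

```text
clock: 24.65
tcp_pos: [479.8, -200.7, 278.2]
tool_rot: [-0.821, 3.03, -0.001]
wrist_force: [-0.0, -0.1, -0.7]
gripper_width: 85.1
grasp_force: 0.0
```

>>> move_arm --moves '[-25, 22, -11, 0, 0, -8, -19, 16, 3, 0, 0, -7.8, -20, 14, 4, 0, 0, -7.9, -23, 11, 3, 0, 0, -7.8, -23, 7, 3, 0, 0, -7.8]'

```text
clock: 25.15
tcp_pos: [508.8, -72.3, 275.6]
tool_rot: [-1.793, 2.578, -0.001]
wrist_force: [0.2, 0.6, 0.6]
gripper_width: 85.1
grasp_force: 0.0
```

>>> move_arm --moves '[-24, 5, 4, 0, 0, -7.9, -25, 0, 3, 0, 0, -7.8, 0, 0, 0, 0, 0, 0]'

```text
clock: 25.45
tcp_pos: [518.3, -22.5, 268.2]
tool_rot: [-2.127, 2.31, 0.0]
wrist_force: [0.5, -0.1, 0.4]
gripper_width: 85.0
grasp_force: 0.0
```

Run:
```python
from h import *
o=observe();print(o["tcp_pos"])
plan([(st(1,-26,207),175)],32)
```

```text
[518.2544404  -22.53165409 268.15647701]
[1, 0, 31, 0, 0, 0.1, 1, 1, 30, 0, 0.1, 0.2]
--
end [517.2 -24.4 207.2]
```

>>> move_arm --moves '[1, 0, 31, 0, 0, 0, 1, 1, 25, 0, 0, 0.2, 0, 0, 5, 0, 0, 0, 0, 0, 0, 0, 0, 0]'

```text
clock: 25.85
tcp_pos: [516.3, -27.3, 207.2]
tool_rot: [2.117, -2.321, -0.001]
wrist_force: [-0.5, 0.9, 1.2]
gripper_width: 84.9
grasp_force: 0.0
```

>>> move_arm --moves '[0, 0, 0, 0, 0, 0, 0, 0, 0, 0, 0, 0, 0, 0, 0, 0, 0, 0, 0, 0, 0, 0, 0, 0, 0, 0, 0, 0, 0, 0]' --hand 28

```text
clock: 26.35
tcp_pos: [517.9, -26.9, 208.9]
tool_rot: [-2.117, 2.317, -0.005]
wrist_force: [-0.3, 0.4, 5.1]
gripper_width: 38.9
grasp_force: 29.9
```

>>> move_arm --moves '[0, 0, -10, 0, 0, 0, 0, 0, -15, 0, 0, 0, 0, 0, -20, 0, 0, 0, 0, 0, -30, 0, 0, 0, 0, 0, 0, 0, 0, 0]'

```text
clock: 26.85
tcp_pos: [518.9, -26.8, 286.8]
tool_rot: [-2.115, 2.315, -0.009]
wrist_force: [0.8, 0.5, -0.7]
gripper_width: 39.2
grasp_force: 30.4
```

Run:
```python
from h import *
o=observe();print(o["tcp_pos"],o["wrist_force"],o["gripper_width"])
plan([(np.array([500,-180,290]),128),(np.array([520,-375,160]),80),(np.array([520,-375,50]),80)],40)
```

```text
[518.9259968  -26.83493721 286.78073773] [ 0.84526661  0.54039767 -0.69605376] 39.171508528973945
[26, 1, -1, -0.1, 0, 7.8, 25, -3, 0, 0, 0.1, 7.8, 25, -6, -1, -0.1, 0, 7.8, 24, -9, 0, -0.1, 0.1, 7.8, 23, -13, -1, -0.1, 0, 7.8]
[20, -16, 0, 0, 0, 7.8]
--
[17, -28, 22, 0, 0, 8, 14, -29, 21, 0, 0, 8, 9, -32, 22, 0, 0, 8, 5, -32, 22, 0, 0, 8, 0, -32, 21, 0, 0, 8]
[-4, -33, 22, 0, 0, 8]
--
[0, 0, 37, 0, 0, 0, 0, 0, 36, 0, 0, 0, 0, 0, 37, 0, 0, 0]
--
end [ 519.6 -375.2   49.8]
```

>>> move_arm --moves '[26, 1, -1, 0, 0, 7.8, 25, -3, 0, 0, 0, 7.8, 25, -6, -1, 0, 0, 7.8, 24, -9, 0, 0, 0, 7.8, 23, -13, -1, 0, 0, 7.8]'

```text
clock: 27.35
tcp_pos: [500.1, -155.4, 285.0]
tool_rot: [-1.215, 2.897, 0.001]
wrist_force: [0.4, 0.8, -0.6]
gripper_width: 39.3
grasp_force: 30.4
```

>>> move_arm --moves '[20, -16, 0, 0, 0, 7.8, 17, -28, 22, 0, 0, 8, 14, -29, 21, 0, 0, 8, 9, -32, 22, 0, 0, 8, 5, -32, 22, 0, 0, 8]'

```text
clock: 27.85
tcp_pos: [510.9, -311.2, 197.2]
tool_rot: [-0.156, 3.137, 0.001]
wrist_force: [-0.0, 1.0, -1.1]
gripper_width: 38.9
grasp_force: 30.4
```

>>> move_arm --moves '[0, -32, 21, 0, 0, 8, -4, -33, 22, 0, 0, 8, 0, 0, 35, 0, 0, 0, 0, 0, 30, 0, 0, 0, 0, 0, 0, 0, 0, 0]'

```text
clock: 28.35
tcp_pos: [513.8, -372.6, 85.1]
tool_rot: [-0.274, -3.122, -0.01]
wrist_force: [-0.7, 1.0, -1.3]
gripper_width: 38.9
grasp_force: 30.6
```

Run:
```python
from h import *
o=observe();print(o["tcp_pos"])
plan([(np.array([520,-375,46]),80)],20)
```

```text
[ 513.7754426  -372.61258019   85.09246347]
[-3, -1, 20, 0.2, -0.2, 0, -4, 0, 19, 0.1, -0.3, 0]
--
end [ 520.3 -374.6   46. ]
```

>>> move_arm --moves '[0, 0, 20, 0, 0, 0, 0, 0, 15, 0, 0, 0, 0, 0, 0, 0, 0, 0, 0, 0, 0, 0, 0, 0]'

```text
clock: 28.75
tcp_pos: [518.3, -375.1, 56.9]
tool_rot: [0.273, 3.127, -0.0]
wrist_force: [0.2, -0.1, -0.3]
gripper_width: 39.3
grasp_force: 30.6
```

>>> move_arm --moves '[0, 0, 3, 0, 0, 0, 0, 0, 2, 0, 0, 0, 0, 0, 0, 0, 0, 0]'

```text
clock: 29.05
tcp_pos: [518.0, -375.2, 51.2]
tool_rot: [0.273, 3.127, -0.0]
wrist_force: [-0.4, -0.3, -0.6]
gripper_width: 38.8
grasp_force: 30.6
```

>>> move_arm --moves '[0, 0, 4, 0, 0, 0, 0, 0, 3, 0, 0, 0, 0, 0, 0, 0, 0, 0]'

```text
clock: 29.35
tcp_pos: [517.4, -374.8, 43.1]
tool_rot: [0.273, 3.129, 0.001]
wrist_force: [0.2, -0.5, -1.0]
gripper_width: 39.3
grasp_force: 30.6
```

>>> move_arm --moves '[0, 0, 2, 0, 0, 0, 0, 0, 1, 0, 0, 0, 0, 0, 0, 0, 0, 0]'

```text
clock: 29.65
tcp_pos: [518.0, -375.2, 41.5]
tool_rot: [0.273, 3.127, 0.0]
wrist_force: [-1.2, 0.8, 4.2]
gripper_width: 39.2
grasp_force: 30.8
```

>>> move_arm --moves '[0, 0, 0, 0, 0, 0, 0, 0, 0, 0, 0, 0, 0, 0, 0, 0, 0, 0, 0, 0, 0, 0, 0, 0]' --hand 85

```text
clock: 30.05
tcp_pos: [517.8, -375.0, 40.5]
tool_rot: [0.273, 3.128, 0.001]
wrist_force: [0.1, 0.1, 0.1]
gripper_width: 85.4
grasp_force: 0.0
```

>>> move_arm --moves '[0, 0, -15, 0, 0, 0, 0, 0, -35, 0, 0, 0, 0, 0, -45, 0, 0, 0, 0, 0, -45, 0, 0, 0, 0, 0, -45, 0, 0, 0]'

```text
clock: 30.55
tcp_pos: [517.2, -374.9, 227.3]
tool_rot: [0.273, 3.128, 0.001]
wrist_force: [0.9, -0.4, 0.1]
gripper_width: 85.0
grasp_force: 0.0
```

Run:
```python
from h import *
import pickle
w=snapshot("wrist");s=snapshot("scene");t=snapshot("top");pickle.dump((w,s,t),open("v7.pkl","wb"))
b=cv2.resize(s["color"][130:270,190:400,::-1],None,fx=1.8,fy=1.8,interpolation=2);a=cv2.resize(t["color"][180:290,360:460,::-1],None,fx=2.2,fy=2.2,interpolation=2)
ab=np.zeros((600,640,3),np.uint8);ab[:252,:378]=b;ab[:242,390:390+220]=a;ab[255:]=w["color"][:345,:,::-1]
cv2.imwrite("pics/c7.png",ab)
plan([(st(5,-138,260),85),(st(5,-138,184),85)],45)
```

```text
[8, 39, -5, 0, 0.1, -0.8, 8, 39, -5, -0.1, 0.1, -0.9, 7, 40, -5, 0, 0.1, -0.8, 6, 39, -6, 0, 0.1, -0.8, 6, 40, -5, -0.1, 0, -0.9]
[6, 40, -5, 0, 0.1, -0.8]
--
[0, 0, 38, 0, 0, 0, 0, 0, 38, 0, 0, 0]
--
end [ 511.5 -136.1  184.3]
```

View pics/c7.png

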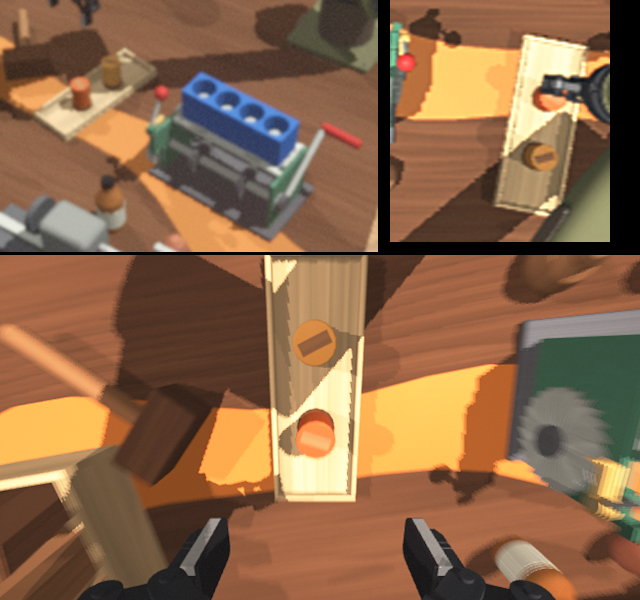

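Both castings stand upright in the tray (wrist (315,343),(315,433)), all four bores empty. Now the pawl off again.

>>> move_arm --moves '[8, 39, -5, 0, 0, -0.8, 8, 39, -5, 0, 0, -0.9, 7, 40, -5, 0, 0.2, -0.8, 6, 39, -6, 0, 0.1, -0.8, 6, 40, -5, 0, 0, -0.9]' --hand 0

```text
clock: 31.2
tcp_pos: [510.5, -173.4, 250.4]
tool_rot: [-0.158, -3.132, -0.002]
wrist_force: [0.3, 0.6, -0.8]
gripper_width: 11.7
grasp_force: 0.0
```

>>> move_arm --moves '[6, 40, -5, 0, 0, -0.8, 0, 0, 0, 0, 0, 0, 0, 0, 38, 0, 0, 0, 0, 0, 38, 0, 0, 0, 0, 0, 0, 0, 0, 0]'

```text
clock: 31.7
tcp_pos: [504.1, -133.8, 174.9]
tool_rot: [-0.136, -3.123, -0.005]
wrist_force: [-0.7, 0.2, -0.7]
gripper_width: -0.2
grasp_force: 0.0
```

>>> move_arm --moves '[-15, 0, 0, 0, 0, 0, -15, 0, 0, 0, 0, 0, -15, 0, 0, 0, 0, 0, -14, 0, 0, 0, 0, 0, -14, 0, 0, 0, 0, 0]'

```text
clock: 32.2
tcp_pos: [582.8, -142.0, 181.7]
tool_rot: [-0.138, -3.136, -0.0]
wrist_force: [0.6, 0.8, -0.3]
gripper_width: -0.3
grasp_force: 0.0
```

>>> move_arm --moves '[-12, 0, 0, 0, 0, 0, 0, 0, 0, 0, 0, 0, 25, 0, 0, 0, 0, 0, 20, 0, -30, 0, 0, 0, 0, 0, -50, 0, 0, 0]'

```text
clock: 32.7
tcp_pos: [541.9, -137.2, 257.5]
tool_rot: [-0.137, -3.121, -0.005]
wrist_force: [2.1, 0.0, 0.3]
gripper_width: 0.3
grasp_force: 0.0
```

>>> move_arm --moves '[40, 40, -30, 0, 0, 0, 40, 40, 0, 0, 0, 0, 0, 0, 0, 0, 0, 0, 0, 0, 0, 0, 0, 0, 0, 0, 0, 0, 0, 0]' --hand 85

```text
clock: 33.2
tcp_pos: [489.3, -66.7, 284.7]
tool_rot: [-0.137, -3.136, -0.0]
wrist_force: [0.5, -0.3, -0.7]
gripper_width: 72.2
grasp_force: 0.0
```

Run:
```python
from h import *
import pickle
w=snapshot("wrist");s=snapshot("scene");pickle.dump((w,s),open("v8.pkl","wb"));print(observe()["tcp_pos"])
b=cv2.resize(s["color"][130:270,190:400,::-1],None,fx=1.8,fy=1.8,interpolation=2)
ab=np.zeros((600,640,3),np.uint8);ab[:252,:378]=b;ab[255:]=w["color"][:345,:,::-1]
cv2.imwrite("pics/c8.png",ab)
plan([(st(0,0,290),175),(st(0,0,240),175),(st(0,0,166),175)],40)
```

```text
[489.53049044 -66.89127269 284.28929354]
[-2, 6, -1, 0, 0, -8.2, -3, 6, 0, 0, 0, -8.2, -4, 6, -1, 0, 0, -8.2, -5, 5, 0, 0.1, 0, -8.1, -5, 4, -1, 0, -0.1, -8.2]
[-6, 4, 0, 0, 0, -8.2, -6, 3, -1, 0, 0, -8.2, -6, 1, 0, 0, 0, -8.2, -7, 1, -1, 0, 0, -8.2, -7, 0, 0, 0, 0, -8.2]
[-6, -1, -1, 0.1, 0, -8.2]
--
[0, 0, 25, 0, 0, 0, 0, 0, 25, 0, 0, 0]
--
[0, 0, 37, 0, 0, 0, 0, 0, 37, 0, 0, 0]
--
end [518.3   1.1 166.2]
```

View pics/c8.png

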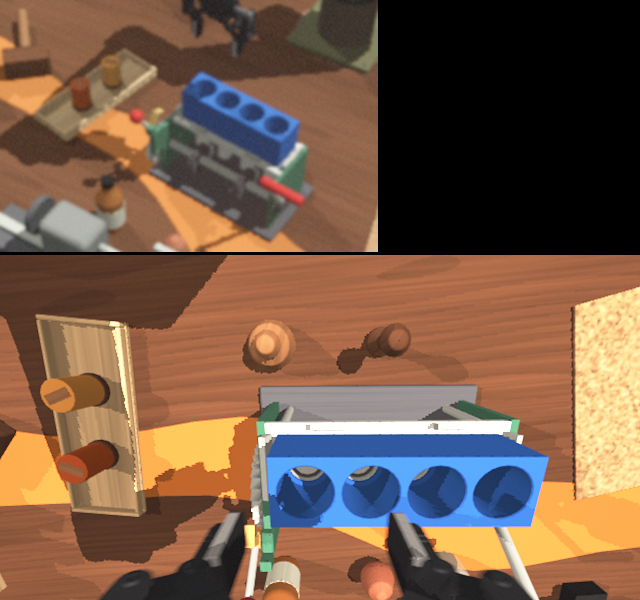

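Pawl off, lever back, pushers home, mould still square on the seat. Now rotate over it and grip.

>>> move_arm --moves '[-2, 6, -1, 0, 0, -8.2, -3, 6, 0, 0, 0, -8.2, -4, 6, -1, 0, 0, -8.2, -5, 5, 0, 0, 0, -8.1, -5, 4, -1, 0, 0, -8.2]'

```text
clock: 33.8
tcp_pos: [503.2, -35.7, 286.8]
tool_rot: [0.974, -2.983, -0.003]
wrist_force: [-0.6, -0.9, 0.1]
gripper_width: 85.1
grasp_force: 0.0
```

>>> move_arm --moves '[-6, 4, 0, 0, 0, -8.2, -6, 3, -1, 0, 0, -8.2, -6, 1, 0, 0, 0, -8.2, -7, 1, -1, 0, 0, -8.2, -7, 0, 0, 0, 0, -8.2]'

```text
clock: 34.3
tcp_pos: [516.0, -4.1, 288.9]
tool_rot: [1.958, -2.453, -0.005]
wrist_force: [-0.5, -0.7, -0.1]
gripper_width: 85.1
grasp_force: 0.0
```

>>> move_arm --moves '[-6, -1, -1, 0, 0, -8.2, 0, 0, 25, 0, 0, 0, 0, 0, 15, 0, 0, 0, 0, 0, 0, 0, 0, 0, 0, 0, 0, 0, 0, 0]'

```text
clock: 34.8
tcp_pos: [517.7, 1.5, 250.2]
tool_rot: [2.122, -2.313, -0.006]
wrist_force: [0.2, 0.3, 0.4]
gripper_width: 84.6
grasp_force: 0.0
```

Run:
```python
from h import *
print(observe()["tcp_pos"])
plan([(st(0,0,166),175)],30)
```

```text
[517.65608457   1.52673667 250.15647918]
[0, 0, 28, 0.1, 0, 0, 0, -1, 28, 0.1, 0, 0, 0, 0, 28, 0.1, 0, 0.1]
--
end [518.4   1.5 166.2]
```

>>> move_arm --moves '[0, 0, 28, 0, 0, 0, 0, -1, 28, 0.3, 0, 0, 0, 0, 26, 0, 0, 0, 0, 0, 0, 0, 0, 0]'

```text
clock: 35.2
tcp_pos: [516.4, 1.7, 166.2]
tool_rot: [2.123, -2.313, -0.004]
wrist_force: [-0.6, -0.2, -0.5]
gripper_width: 84.8
grasp_force: 0.0
```

>>> move_arm --moves '[0, 0, 0, 0, 0, 0, 0, 0, 0, 0, 0, 0, 0, 0, 0, 0, 0, 0, 0, 0, 0, 0, 0, 0, 0, 0, 0, 0, 0, 0]' --hand 50 --newtons 60

```text
clock: 35.7
tcp_pos: [520.1, 1.9, 170.6]
tool_rot: [-2.121, 2.311, -0.007]
wrist_force: [0.8, -0.4, 5.5]
gripper_width: 61.0
grasp_force: 66.9
```

>>> move_arm --moves '[0, 0, -10, 0, 0, 0, 0, 0, -20, 0, 0, 0, 0, 0, -30, 0, 0, 0, 0, 0, -35, 0, 0, 0, 0, 0, -30, 0, 0, 0]'

```text
clock: 36.2
tcp_pos: [517.5, 2.0, 295.3]
tool_rot: [-2.124, 2.313, -0.001]
wrist_force: [0.3, -0.1, -2.0]
gripper_width: 61.4
grasp_force: 66.2
```

Run:
```python
from h import *
o=observe();print(o["tcp_pos"],o["wrist_force"],o["gripper_width"])
plan([(np.array([515,220,285]),130),(np.array([504,354,180]),100.5),(np.array([504,354,50]),100.5)],25)
```

```text
[517.4985782    2.0057649  295.27603097] [ 0.32593134 -0.08254691 -2.0116478 ] 61.37212801257576
[-24, 2, 1, 0, 0, 5, -24, 5, 1, 0, 0, 5, -23, 6, 1, 0, 0, 5, -23, 9, 2, 0, 0, 5.1, -22, 10, 1, 0, 0, 5]
[-21, 13, 1, 0, 0.1, 5, -19, 14, 1, 0, 0, 5, -19, 15, 1, -0.1, 0, 5, -17, 18, 1, 0, 0, 5]
--
[-11, 16, 15, 0, 0, 4.2, -10, 16, 15, 0, 0, 4.2, -9, 17, 15, 0, 0, 4.3, -7, 18, 15, 0, 0, 4.2, -6, 18, 15, 0, 0, 4.2]
[-5, 18, 15, 0, 0, 4.2, -3, 19, 15, 0, 0, 4.2]
--
[0, 0, 22, 0, 0, 0, 0, 0, 21, 0, 0, 0, 0, 0, 22, 0, 0, 0, 0, 0, 22, 0, 0, 0, 0, 0, 22, 0, 0, 0]
[0, 0, 21, 0, 0, 0]
--
end [504.  353.7  50.3]
```

>>> move_arm --moves '[-24, 2, 1, 0, 0, 5, -24, 5, 1, 0, 0, 5, -23, 6, 1, 0, 0, 5, -23, 9, 2, 0, 0, 5.1, -22, 10, 1, 0, 0, 5]'

```text
clock: 36.7
tcp_pos: [516.2, 124.0, 287.6]
tool_rot: [-1.566, 2.723, -0.0]
wrist_force: [0.7, 0.5, -3.1]
gripper_width: 60.8
grasp_force: 66.1
```

>>> move_arm --moves '[-21, 13, 1, 0, 0, 5, -19, 14, 1, 0, 0, 5, -19, 15, 1, 0, 0, 5, -17, 18, 1, 0, 0, 5, -11, 16, 15, 0, 0, 4.2]'

```text
clock: 37.2
tcp_pos: [514.5, 241.6, 270.2]
tool_rot: [-0.961, 2.986, 0.001]
wrist_force: [0.2, -0.4, -1.8]
gripper_width: 60.8
grasp_force: 66.2
```

>>> move_arm --moves '[-10, 16, 15, 0, 0, 4.2, -9, 17, 15, 0, 0, 4.3, -7, 18, 15, 0, 0, 4.2, -6, 18, 15, 0, 0, 4.2, -5, 18, 15, 0, 0, 4.2]'

```text
clock: 37.7
tcp_pos: [506.1, 335.1, 193.0]
tool_rot: [-0.398, 3.115, -0.0]
wrist_force: [-0.4, -0.1, -2.4]
gripper_width: 60.8
grasp_force: 66.1
```

>>> move_arm --moves '[-3, 19, 15, 0, 0, 4.2, 0, 0, 22, 0, 0, 0, 0, 0, 21, 0, 0, 0, 0, 0, 22, 0, 0, 0, 0, 0, 22, 0, 0, 0]'

```text
clock: 38.2
tcp_pos: [504.6, 353.7, 90.8]
tool_rot: [-0.288, 3.127, -0.0]
wrist_force: [0.5, 0.4, -3.4]
gripper_width: 61.2
grasp_force: 66.2
```

>>> move_arm --moves '[0, 0, 22, 0, 0, 0, 0, 0, 10, 0, 0, 0, 0, 0, 0, 0, 0, 0, 0, 0, 0, 0, 0, 0]'

```text
clock: 38.6
tcp_pos: [505.3, 354.0, 60.2]
tool_rot: [-0.288, 3.126, 0.001]
wrist_force: [0.8, 0.5, -3.2]
gripper_width: 60.9
grasp_force: 66.1
```

>>> move_arm --moves '[0, 0, 8, 0, 0, 0, 0, 0, 5, 0, 0, 0, 0, 0, 0, 0, 0, 0]'

```text
clock: 38.9
tcp_pos: [504.6, 353.4, 46.0]
tool_rot: [-0.288, 3.127, -0.0]
wrist_force: [0.3, 0.1, -3.3]
gripper_width: 60.7
grasp_force: 66.2
```

>>> move_arm --moves '[0, 0, 3, 0, 0, 0, 0, 0, 2, 0, 0, 0, 0, 0, 0, 0, 0, 0]'

```text
clock: 39.2
tcp_pos: [505.3, 353.9, 42.7]
tool_rot: [-0.288, 3.126, 0.001]
wrist_force: [-0.7, -0.9, 4.8]
gripper_width: 61.2
grasp_force: 66.9
```

Down on the mat. Release and retreat.

>>> move_arm --moves '[0, 0, 1, 0, 0, 0, 0, 0, 0, 0, 0, 0]'

```text
clock: 39.4
tcp_pos: [505.3, 353.9, 42.7]
tool_rot: [-0.288, 3.125, 0.001]
wrist_force: [-3.9, -2.0, 11.2]
gripper_width: 60.8
grasp_force: 67.7
```

>>> move_arm --moves '[0, 0, 0, 0, 0, 0, 0, 0, 0, 0, 0, 0, 0, 0, 0, 0, 0, 0, 0, 0, 0, 0, 0, 0, 0, 0, 0, 0, 0, 0]' --hand 85

```text
clock: 39.9
tcp_pos: [505.0, 353.7, 40.3]
tool_rot: [-0.288, 3.127, 0.0]
wrist_force: [0.1, -0.3, 0.2]
gripper_width: 85.0
grasp_force: 0.0
```

>>> move_arm --moves '[0, 0, -20, 0, 0, 0, 0, 0, -40, 0, 0, 0, 0, 0, -45, 0, 0, 0, 0, 0, -45, 0, 0, 0, 0, 0, -45, 0, 0, 0]'

```text
clock: 40.4
tcp_pos: [504.4, 353.5, 237.2]
tool_rot: [-0.288, 3.127, 0.0]
wrist_force: [0.7, 1.2, 0.3]
gripper_width: 85.2
grasp_force: 0.0
```

>>> move_arm --moves '[45, -20, -20, 0, 0, 0, 45, -20, 0, 0, 0, 0, 45, -20, 0, 0, 0, 0, 45, -10, 0, 0, 0, 0, 0, 0, 0, 0, 0, 0]'

```text
clock: 40.9
tcp_pos: [336.4, 249.5, 253.2]
tool_rot: [0.289, -3.124, 0.005]
wrist_force: [-0.1, 0.6, 0.4]
gripper_width: 84.7
grasp_force: 0.0
```

Run:
```python
from h import *
s=snapshot("scene");t=snapshot("top");print(observe()["tcp_pos"])
a=cv2.resize(t["color"][150:295,150:460,::-1],None,fx=1.9,fy=1.9,interpolation=2);b=cv2.resize(s["color"][120:310,150:480,::-1],None,fx=1.6,fy=1.6,interpolation=2)
ab=np.zeros((590,600,3),np.uint8);ab[:a.shape[0],:a.shape[1]]=a;ab[280:280+b.shape[0],:b.shape[1]]=b
cv2.imwrite("pics/c9.png",ab)
```

```text
[342.30771472 253.38334993 254.36028983]
```

View pics/c9.png

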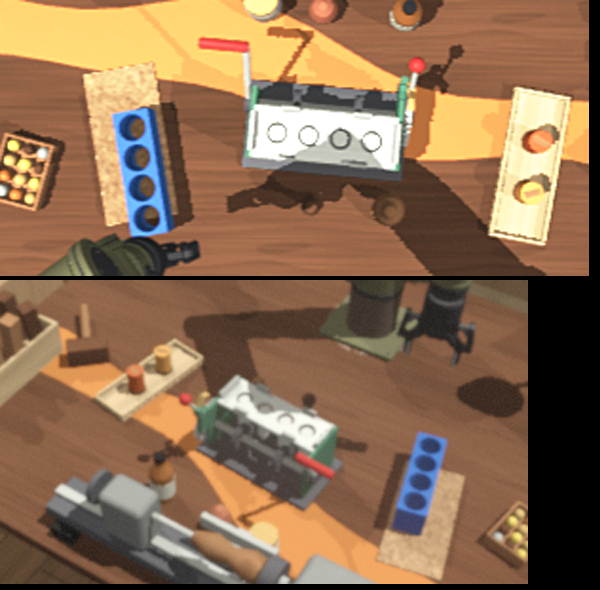

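The mould has been knocked aside toward the robot (bores in the top crop (133,127),(138,157),(143,187),(148,217); scene crop (416,510)…(430,446)). Everything else is right. I'll regrip it.

Run:
```python
from h import *
s=snapshot("scene");t=snapshot("top");w=snapshot("wrist");cv2.imwrite("pics/w9.png",w["color"][:,:,::-1])
T=lambda x,y:(t,(150+(x+.5)/1.9-.5,150+(y+.5)/1.9-.5)); S=lambda x,y:(s,(150+(x+.5)/1.6-.5,120+(y-280+.5)/1.6-.5))
A=[(133,127),(138,157),(143,187),(148,217)];B=[(416,510),(421,488),(426,466),(430,446)]
q=np.array([tri([T(*a),S(*b)])[0] for a,b in zip(A,B)]);d=q[0]-q[3];print(q.round(1),q.mean(0).round(1),np.degrees(np.arctan2(d[1],d[0])))
g=np.array([onz(*T(*a),74) for a in A]);d=g[0]-g[3];print(g.mean(0).round(1),np.degrees(np.arctan2(d[1],d[0])),np.linalg.norm(d))
# blue mask fit in the top view, plane z=74
h=cv2.cvtColor(t["color"],cv2.COLOR_RGB2HSV);m=cv2.inRange(h,(100,140,60),(125,255,255));m[:,:195]=0;m[:,250:]=0;m[:190]=0;m[290:]=0
c=max(cv2.findContours(m,0,2)[0],key=cv2.contourArea);r=cv2.minAreaRect(c);bp=cv2.boxPoints(r)
P=np.array([onz(t,p,60) for p in bp]);print(P.round(0)[:,:2].tolist(),P.mean(0).round(1))
print([onz(*T(*p),4).round(0)[:2].tolist() for p in [(83,74),(155,63),(106,226)]])
```

```text
[[532.3 342.   45.5]
 [479.5 330.1  52.5]
 [427.5 317.9  62.8]
 [376.4 305.7  69.9]] [453.9 323.9  57.7] 13.102909506847906
[454.3 319.6  74. ] 10.994879157272047 157.97111416481073
[[555.0, 375.0], [568.0, 305.0], [352.0, 262.0], [339.0, 332.0]] [453.4 318.3  60. ]
[[629.0, 444.0], [651.0, 313.0], [355.0, 394.0]]
```

Run:
```python
from h import *
plan([(np.array([455,320.5,150]),101),(np.array([455,320.5,40]),101)],40)
```

```text
[-24, 9, 21, 0, 0, -0.1, -24, 9, 21, 0, 0.1, -0.1, -24, 9, 21, 0, 0, -0.1, -25, 8, 21, 0, 0.1, -0.1, -24, 9, 21, 0, 0, -0.1]
--
[0, 0, 37, 0, 0, 0, 0, 0, 36, 0, 0, 0, 0, 0, 37, 0, 0, 0]
--
end [455.2 320.5  39.5]
```

>>> move_arm --moves '[-24, 9, 21, 0, 0, 0, -24, 9, 21, 0, 0.2, 0, -24, 9, 21, 0, 0, -0.3, -25, 8, 21, 0, 0, 0, -24, 9, 21, 0, 0, -0.2]'

```text
clock: 41.65
tcp_pos: [456.1, 320.5, 147.4]
tool_rot: [0.301, -3.126, 0.0]
wrist_force: [0.8, -0.1, 1.1]
gripper_width: 85.0
grasp_force: 0.0
```

>>> move_arm --moves '[0, 0, 20, 0, 0, 0, 0, 0, 0, 0, 0, 0, 0, 0, 0, 0, 0, 0]'

```text
clock: 41.95
tcp_pos: [453.8, 319.2, 128.3]
tool_rot: [0.301, -3.124, 0.002]
wrist_force: [0.0, 0.2, 0.7]
gripper_width: 85.3
grasp_force: 0.0
```

Run:
```python
from h import *
print(observe()["tcp_pos"]);plan([(np.array([455,320.5,40]),101)],30)
w=snapshot("wrist");h=cv2.cvtColor(w["color"],cv2.COLOR_RGB2HSV);m=cv2.inRange(h,(100,140,60),(125,255,255))
for r in (30,60,90,120,150,180):
    x=np.flatnonzero(m[r]); 
    if len(x): print(r,x.min(),x.max(),[onz(w,(c,r),74).round(1)[:2].tolist() for c in (x.min(),x.max())])
```

```text
[453.84167824 319.23491009 128.28257358]
[-1, 0, 29, 0, -0.1, 0, 0, 1, 30, 0, 0, 0, -1, 0, 29, 0, -0.1, 0]
--
end [455.4 320.5  40.3]
60 267 342 [[358.1, 271.5], [349.7, 314.4]]
90 267 369 [[374.4, 273.8], [362.7, 333.9]]
120 268 367 [[391.6, 276.8], [380.0, 337.0]]
150 270 365 [[409.8, 280.7], [398.2, 340.2]]
180 271 364 [[429.3, 284.1], [417.6, 344.3]]
```

Wrist edges confirm the centre line (y≈320 at x=455, yaw 11°). Descend and grip.

>>> move_arm --moves '[-1, 0, 29, 0, 0, 0, 0, 1, 30, 0, 0, 0, 0, 0, 28, 0, 0, 0, 0, 0, 0, 0, 0, 0]'

```text
clock: 42.4
tcp_pos: [452.3, 319.0, 40.1]
tool_rot: [0.301, -3.121, 0.004]
wrist_force: [-0.6, -0.4, -0.5]
gripper_width: 84.7
grasp_force: 0.0
```

>>> move_arm --moves '[0, 0, 0, 0, 0, 0, 0, 0, 0, 0, 0, 0, 0, 0, 0, 0, 0, 0, 0, 0, 0, 0, 0, 0, 0, 0, 0, 0, 0, 0]' --hand 50 --newtons 60

```text
clock: 42.9
tcp_pos: [455.9, 321.5, 44.4]
tool_rot: [-0.301, 3.125, 0.003]
wrist_force: [-0.7, -0.3, 8.0]
gripper_width: 60.6
grasp_force: 68.0
```

>>> move_arm --moves '[0, 0, -10, 0, 0, 0, 0, 0, -20, 0, 0, 0, 0, 0, -20, 0, 0, 0, 0, 0, 0, 0, 0, 0, 0, 0, 0, 0, 0, 0]'

```text
clock: 43.4
tcp_pos: [454.5, 320.5, 92.3]
tool_rot: [0.301, -3.126, -0.001]
wrist_force: [0.0, -0.6, -3.4]
gripper_width: 60.8
grasp_force: 67.0
```

Run:
```python
from h import *
o=observe();print(o["tcp_pos"],o["wrist_force"],o["gripper_width"])
plan([(np.array([504,354,92]),100.5),(np.array([504,354,46]),100.5)],20)
```

```text
[454.52796897 320.51672746  92.29573762] [ 3.24140923e-03 -6.45040608e-01 -3.35519231e+00] 60.79397438794484
[-18, 8, 0, 0, 0, 0.2, -19, 8, 0, 0, 0, 0.1, -18, 8, 0, 0, 0, 0.2]
--
[0, 0, 15, 0, 0, 0, 0, 0, 16, 0, 0, 0, 0, 0, 15, 0, 0, 0]
--
end [504.  354.5  46.3]
```

>>> move_arm --moves '[-18, 8, 0, 0, 0, 0.2, -19, 8, 0, 0, 0, 0, -18, 8, 0, 0, 0, 0.3, 0, 0, 15, 0, 0, 0, 0, 0, 15, 0, 0, 0]'

```text
clock: 43.9
tcp_pos: [503.8, 354.4, 60.2]
tool_rot: [0.288, -3.126, 0.001]
wrist_force: [-0.1, -0.8, -2.0]
gripper_width: 60.6
grasp_force: 67.0
```

>>> move_arm --moves '[0, 0, 12, 0, 0, 0, 0, 0, 2, 0, 0, 0, 0, 0, 0, 0, 0, 0, 0, 0, 0, 0, 0, 0]'

```text
clock: 44.3
tcp_pos: [503.9, 354.4, 48.2]
tool_rot: [0.288, -3.127, -0.0]
wrist_force: [-0.2, 0.9, -1.9]
gripper_width: 61.4
grasp_force: 66.9
```

>>> move_arm --moves '[0, 0, 2, 0, 0, 0, 0, 0, 1, 0, 0, 0, 0, 0, 0, 0, 0, 0]'

```text
clock: 44.6
tcp_pos: [503.7, 354.3, 45.0]
tool_rot: [0.288, -3.127, -0.0]
wrist_force: [0.4, 0.1, -3.2]
gripper_width: 61.1
grasp_force: 66.9
```

>>> move_arm --moves '[0, 0, 2, 0, 0, 0, 0, 0, 1, 0, 0, 0, 0, 0, 0, 0, 0, 0]'

```text
clock: 44.9
tcp_pos: [503.9, 354.5, 44.4]
tool_rot: [0.288, -3.128, -0.001]
wrist_force: [-4.6, -3.3, 11.2]
gripper_width: 60.9
grasp_force: 68.5
```

>>> move_arm --moves '[0, 0, 0, 0, 0, 0, 0, 0, 0, 0, 0, 0, 0, 0, 0, 0, 0, 0, 0, 0, 0, 0, 0, 0, 0, 0, 0, 0, 0, 0]' --hand 85

```text
clock: 45.4
tcp_pos: [503.7, 354.3, 41.6]
tool_rot: [0.288, -3.126, 0.0]
wrist_force: [0.6, -0.7, 0.3]
gripper_width: 84.8
grasp_force: 0.0
```

>>> move_arm --moves '[0, 0, -20, 0, 0, 0, 0, 0, -40, 0, 0, 0, 0, 0, -45, 0, 0, 0, 0, 0, -45, 0, 0, 0, 0, 0, -45, 0, 0, 0]'

```text
clock: 45.9
tcp_pos: [503.8, 354.2, 238.5]
tool_rot: [0.288, -3.127, 0.0]
wrist_force: [1.1, 0.2, 0.2]
gripper_width: 85.1
grasp_force: 0.0
```

>>> move_arm --moves '[45, -20, -20, 0, 0, 0, 45, -20, 0, 0, 0, 0, 45, -20, 0, 0, 0, 0, 45, -10, 0, 0, 0, 0, 0, 0, 0, 0, 0, 0]'

```text
clock: 46.4
tcp_pos: [335.8, 250.3, 255.2]
tool_rot: [0.288, -3.121, 0.005]
wrist_force: [1.1, 0.6, -0.4]
gripper_width: 85.2
grasp_force: 0.0
```

Run:
```python
from h import *
s=snapshot("scene");t=snapshot("top");print(observe()["tcp_pos"])
a=cv2.resize(t["color"][150:295,150:460,::-1],None,fx=1.9,fy=1.9,interpolation=2);b=cv2.resize(s["color"][120:310,150:480,::-1],None,fx=1.6,fy=1.6,interpolation=2)
ab=np.zeros((590,600,3),np.uint8);ab[:a.shape[0],:a.shape[1]]=a;ab[280:280+b.shape[0],:b.shape[1]]=b
cv2.imwrite("pics/c10.png",ab)
```

```text
[341.69651299 254.08702519 256.30522137]
```

View pics/c10.png

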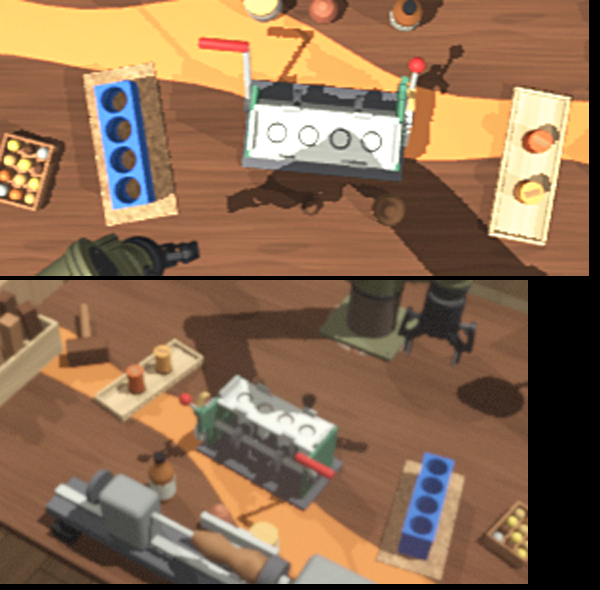

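The mould is square on the middle of its mat (bores (116,98)–(128,188)), castings upright in the tray, pawl off, pushers home, bystanders in place.

```bash
python3 -c "
from rig import *
print(hand_in())"
```

```text
the job is handed in; nothing more can be done
None
```

The job is handed in, with no verdict returned: both castings stand upright in the tray, the pushers are home with the pawl off, and the empty mould is back on its mat after being knocked aside once and reset.

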